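# Scoop truffles from the stock tub into a gift box

### The arm

A 6-joint arm with a two-finger parallel gripper is mounted at the origin on the work surface. World frame = base frame: x ahead of the robot, y to its left, z up, the work surface at z = 0. Lengths are in m, angles in degrees, forces in N, time in s.
With the tool pointing down it reaches from about 0.375 to 0.9 m from the base axis. Payload 3.1 kg.
Tool frame: the origin (TCP) lies at the very end of the fingers, on their centre line; the grasp point (between the pads) lies 19 mm behind it (bot.hold_point_z is the z of the grasp point in the tool frame, in m); z points along the fingers, y is the line along which they close (so a half turn about z gives the same grasp; the last joint's range is limited). The gripper opens to 87 mm and grips with 3 to 60 N. Pads are 19 mm wide; open, the fingers measure 117 mm over their backs; the gripper's body (75 mm by 190 mm) begins 51 mm behind the grasp point.
Start: joints at [65.289, 30.224, 82.088, -0, 67.689, -10.227], TCP at [0.156, 0.605, 0.223] pointing down, gripper open.
Joint ranges: [-176.69, 176.69], [-43.24, 126.21], [12.49, 139.97], [-82, 262], [0, 151.66], [-163.58, 163.58]. Speed limits (degrees/s): [159.86, 159.86, 180, 180, 180, 180].

### API

Orientations are given as a 3x3 rotation matrix whose columns are the frame's x, y, z axes.
In Python, from rig import bot, capture, camera_model gives the robot as it stands.
- The arm moves only by the tool apply_moves, never from a script. Its argument "plan" is text: rows parted by semicolons, each of 6 numbers parted by spaces: the shift along the tool's x, y, z in units of 0.05 m (1.0 is 0.05 m), then the turn, a rotation vector about the tool's x, y, z in units of 360 degrees (1.0 is 360 degrees). In form: dx dy dz ax ay az; .... A call has 1 to 10 rows; each row shifts and turns the commanded pose from where the row before left it, along the tool's axes as they then stand; what a row does not reach is not made up. A row lasts 1/12 s, in which the tool goes at most 41.7 mm and 7.16 degrees, less where a joint would pass 70% of its speed; a pose out of reach is approached as far as the arm can. A call with a number of a shift or a turn outside -1 to 1 is refused whole. A call with a gripper value outside its range is refused whole. "gripper" is the gripper command: -1 is shut, 1 is fully open, values between are in proportion, set as the call begins (left out, the last holds). The fingers move at their own pace and stop on an object; the grip force is fixed at half the most. Time passes only in rows, so rows that do not move let the fingers close. It gives the time, the measured TCP pose, the force, the opening and the grip force at its end, in the units of the state.
- bot.read_state(): the state, without advancing time (a new reading comes with each control period).
- capture(name): name is "scene" or "top"; returns the picture (400x640x3 uint8, red, green, blue); there is no depth.
- camera_model(name): a dict with "vertical_fov" (degrees; the focal length in pixels is half the picture's height over the tangent of half this angle, whatever the lens; pixels are square), "cx", "cy" (the principal point, pixels), "dist" ([k1, k2, p1, p2, k3] as OpenCV has them; the pictures are not rectified), "position" and "rotation" of the camera in the world. Camera axes: x right, y down, z forward; pixel columns grow to the right and rows downward; lengths in m; the calibration is good to about 2 mm. A picture is of the moment at which its call begins. camera_model takes no time and is no camera call.
- bot.hand_in(): hands the job in; it is judged then, once.
The state is a dict: "time_s": time; "joint_positions": joint angles; "qvel": joint speeds; "tau": joint torques, N m; "position": TCP position; "tcp_rot": TCP orientation; "force": force on the tool from outside, world axes, zero at the start; "moment": the same for the moment, N m; "opening": opening from 0.0 (shut) to 1.0 (fully open); "grasp_force": force on a finger pad.
Only numpy, scipy, OpenCV 4.12 (cv2) and the standard library are available. Lean on these libraries where they do the work, as an engineer would, in place of code of your own. Each camera call takes 0.05 s, during which the arm holds its last target. There are 200 camera calls.

### The job

Use the steel scoop to put at least three truffles from the white tub into the open brown gift box, tipping them in gently from low down; the rest stay in the tub, with none spilled or left in the scoop. Then lay the scoop back flat in its steel tray. Only the scoop may touch the truffles, never the gripper; ease it under them without crushing them or forcing it against the tub, and do not disturb the other things on the table.

Things in the scene. Friction and masses are not known exactly. Their poses are not given: they have to be found in the camera images.
- tub: White plastic tub, open on top. Outside 288 x 120 mm (+5 mm rim all round), 52 mm high; inside 280 x 112 mm, flat floor 5 mm above the table, upright walls. Origin: centre of its underside; x along its length, z up. The truffles start in one layer over the +x half of its floor; the -x half is empty. It does not move.
- scoop: Steel scoop, 223 mm long, 0.2 kg. Origin: centre of the underside of its flat-bottomed pan; +x to the open front, z up. Pan 110 mm long (x -55 to 55), 86 mm wide outside, 2 mm sheet; back wall 38 mm high; side walls 38 mm high at the back, falling straight to 12 mm at their front end, 8 mm behind the lip.
- scoop_grip (a point): Grip point in the middle of the scoop's handle, near its front end: (-105, 0, 53) mm in the scoop's frame, axes as the scoop's. The handle is straight, black, with flat upright sides, 20 mm wide (along y), 18 mm thick; it starts 20 mm behind the back wall (x = -73, z = 38 mm) and rises backwards at 25 degrees to x = -168, z = 83 mm.
- scoop_lip (a point): Middle of the lower edge of the scoop's front lip: (55, 0, 0) mm in the scoop's frame.
- pan_middle (a point): Point in the middle of the scoop's pan, 20 mm above its underside.
- box_middle (a point): Point in the middle of the gift box, 25 mm above its underside.
- tray: Shallow steel tray where the scoop lies at the start (lip towards the tray's +x end) and must end. Outside 250 x 130 mm (+5 mm rim), 14 mm high, walls and floor 2.5 mm. Origin: centre of its underside, x along its length, z up. It does not move. It stands left or right of the tub, the gift box on the other side.
- gift_box: Open brown cardboard gift box, 150 x 150 mm outside, 45 mm high, 4 mm walls and floor, empty. Origin: centre of its underside, z up. It does not move.
- truffle1: Truffle 1 of six: a firm, smoothly coated, dark brown, nearly round piece, 32 mm across and 30 mm high with a small flat underneath (12 mm across), 20 g. Origin: its middle, 14.5 mm above the floor it sits on. All six are alike.
- truffle2: Truffle 2 of six: a firm, smoothly coated, dark brown, nearly round piece, 32 mm across and 30 mm high with a small flat underneath (12 mm across), 20 g. Origin: its middle, 14.5 mm above the floor it sits on. All six are alike.
- truffle3: Truffle 3 of six: a firm, smoothly coated, dark brown, nearly round piece, 32 mm across and 30 mm high with a small flat underneath (12 mm across), 20 g. Origin: its middle, 14.5 mm above the floor it sits on. All six are alike.
- truffle4: Truffle 4 of six: a firm, smoothly coated, dark brown, nearly round piece, 32 mm across and 30 mm high with a small flat underneath (12 mm across), 20 g. Origin: its middle, 14.5 mm above the floor it sits on. All six are alike.
- truffle5: Truffle 5 of six: a firm, smoothly coated, dark brown, nearly round piece, 32 mm across and 30 mm high with a small flat underneath (12 mm across), 20 g. Origin: its middle, 14.5 mm above the floor it sits on. All six are alike.
- truffle6: Truffle 6 of six: a firm, smoothly coated, dark brown, nearly round piece, 32 mm across and 30 mm high with a small flat underneath (12 mm across), 20 g. Origin: its middle, 14.5 mm above the floor it sits on. All six are alike.
- tape_roll: Bystander: roll of brown tape lying flat, 90 mm across, 48 mm high. Origin: centre of its underside.
- ribbon_spool: Bystander: ribbon spool lying flat, 72 mm across, 30 mm high. Origin: centre of its underside.
- box_lid: Bystander: closed-topped lid of the gift box with a clear window, lying open side down on the table, 156 x 156 mm, 21 mm high. Origin: centre of its underside.
- pencil: Bystander: black pencil, 176 mm long along x, 8 mm thick. Origin: its middle, at table height.
- pencil_cup: Bystander: white cup of pens, 80 mm across, 95 mm high, pens to 150 mm. Origin: centre of its underside.
- tape_gun: Bystander: grey desk tape dispenser, 170 x 60 mm, 93 mm high. Origin: centre of its underside, x along its length.
- scraper: Bystander: bench scraper lying flat, 190 x 60 mm, 14 mm high. Origin: on its underside near the middle, x along its length, blade at +x.

How it is judged (in metres and radians):
On the way:
1. at least one truffle is carried in the scoop, lifted clear above the tub (((distance between truffle1 and pan_middle below 0.065 m and height (world z) of truffle1 above 0.085 m) or (distance between truffle2 and pan_middle below 0.065 m and height (world z) of truffle2 above 0.085 m) or (distance between truffle3 and pan_middle below 0.065 m and height (world z) of truffle3 above 0.085 m) or (distance between truffle4 and pan_middle below 0.065 m and height (world z) of truffle4 above 0.085 m) or (distance between truffle5 and pan_middle below 0.065 m and height (world z) of truffle5 above 0.085 m) or (distance between truffle6 and pan_middle below 0.065 m and height (world z) of truffle6 above 0.085 m))), for 0.2 s.
At the end, for the whole second after the job is handed in: At least three truffles at rest in the gift box (within 85 mm of its middle), the others at rest in the tub; the scoop lies let go and at rest, flat (within 0.08 rad) on the floor of its tray, its origin within 75 mm lengthwise and 35 mm sideways of the tray's centre ((distance between each of truffle1, truffle2, truffle3 and box_middle below 0.085 m or distance between each of truffle1, truffle2, truffle4 and box_middle below 0.085 m or distance between each of truffle1, truffle2, truffle5 and box_middle below 0.085 m or distance between each of truffle1, truffle2, truffle6 and box_middle below 0.085 m or distance between each of truffle1, truffle3, truffle4 and box_middle below 0.085 m or distance between each of truffle1, truffle3, truffle5 and box_middle below 0.085 m or distance between each of truffle1, truffle3, truffle6 and box_middle below 0.085 m or distance between each of truffle1, truffle4, truffle5 and box_middle below 0.085 m or distance between each of truffle1, truffle4, truffle6 and box_middle below 0.085 m or distance between each of truffle1, truffle5, truffle6 and box_middle below 0.085 m or distance between each of truffle2, truffle3, truffle4 and box_middle below 0.085 m or distance between each of truffle2, truffle3, truffle5 and box_middle below 0.085 m or distance between each of truffle2, truffle3, truffle6 and box_middle below 0.085 m or distance between each of truffle2, truffle4, truffle5 and box_middle below 0.085 m or distance between each of truffle2, truffle4, truffle6 and box_middle below 0.085 m or distance between each of truffle2, truffle5, truffle6 and box_middle below 0.085 m or distance between each of truffle3, truffle4, truffle5 and box_middle below 0.085 m or distance between each of truffle3, truffle4, truffle6 and box_middle below 0.085 m or distance between each of truffle3, truffle5, truffle6 and box_middle below 0.085 m or distance between each of truffle4, truffle5, truffle6 and box_middle below 0.085 m) and (distance between truffle1 and box_middle below 0.085 m or (x of truffle1 in the frame of tub between -0.14 and 0.14 m and y of truffle1 in the frame of tub between -0.056 and 0.056 m)) and (distance between truffle2 and box_middle below 0.085 m or (x of truffle2 in the frame of tub between -0.14 and 0.14 m and y of truffle2 in the frame of tub between -0.056 and 0.056 m)) and (distance between truffle3 and box_middle below 0.085 m or (x of truffle3 in the frame of tub between -0.14 and 0.14 m and y of truffle3 in the frame of tub between -0.056 and 0.056 m)) and (distance between truffle4 and box_middle below 0.085 m or (x of truffle4 in the frame of tub between -0.14 and 0.14 m and y of truffle4 in the frame of tub between -0.056 and 0.056 m)) and (distance between truffle5 and box_middle below 0.085 m or (x of truffle5 in the frame of tub between -0.14 and 0.14 m and y of truffle5 in the frame of tub between -0.056 and 0.056 m)) and (distance between truffle6 and box_middle below 0.085 m or (x of truffle6 in the frame of tub between -0.14 and 0.14 m and y of truffle6 in the frame of tub between -0.056 and 0.056 m)) and linear speed of each of truffle1, truffle2, truffle3, truffle4, truffle5, truffle6 below 0.03 m/s and x of scoop in the frame of tray between -0.075 and 0.075 m and y of scoop in the frame of tray between -0.035 and 0.035 m and z of scoop in the frame of tray below 0.01 m and angle between scoop's own z axis and vertical below 0.08 rad and linear speed of scoop below 0.02 m/s); the robot touches nothing.
It fails at once if the gripper touches a truffle (only the scoop may) (contact force between any of the fingers, the arm and truffle1 above 0.3 N or contact force between any of the fingers, the arm and truffle2 above 0.3 N or contact force between any of the fingers, the arm and truffle3 above 0.3 N or contact force between any of the fingers, the arm and truffle4 above 0.3 N or contact force between any of the fingers, the arm and truffle5 above 0.3 N or contact force between any of the fingers, the arm and truffle6 above 0.3 N).
It fails at once if a truffle falls or is flung faster than 1.5 m/s (a drop of more than about 11 cm) (linear speed of any of truffle1, truffle2, truffle3, truffle4, truffle5, truffle6 above 1.5 m/s).
It fails at once if a truffle is pressed by the scoop with more than 30 N (it would be crushed) (contact force between scoop and truffle1 above 30 N or contact force between scoop and truffle2 above 30 N or contact force between scoop and truffle3 above 30 N or contact force between scoop and truffle4 above 30 N or contact force between scoop and truffle5 above 30 N or contact force between scoop and truffle6 above 30 N).
It fails at once if the scoop is forced against the tub with more than 40 N (contact force between scoop and tub above 40 N).
It fails at once if another thing on the table is shifted by more than 30 mm (distance of any of tape_roll, ribbon_spool, box_lid, pencil, pencil_cup, tape_gun, scraper from where it was at the start of the episode above 0.03 m).
It also fails if it takes over 72 s, if anything falls off the work surface, if the arm or the gripper's body presses on something with over 40 N, if the wrist force passes 120 N, or if a joint passes its speed limit or range.

## Working session

There is one attempt and no reset: what is moved stays moved. The work goes in short steps, Python scripts to look and compute and a tool call to move; the robot and the scene stay as the last step left them, time stands still between calls to the robot, and variables do not carry over. Pictures are saved under pics/ and viewed, at most 10 in all, crops included, and the job is handed in when it is done.

Besides the shell and the picture viewer there is one more tool, called by a JSON object that holds its "name" and its "arguments", one argument or row to a line. apply_moves: Moves the arm, as the interface text tells. Its arguments: {"type":"object","properties":{"plan":{"type":"string"},"gripper":{"type":"number"}},"required":["plan"]}

```bash
ls; mkdir -p pics
python3 - <<'E'
from rig import bot,capture,camera_model
import cv2
for n in("scene","top"):
    m=camera_model(n);print(n,m)
    cv2.imwrite(f"pics/{n}0.png",capture(n)[:,:,::-1])
s=bot.read_state();print(s)
print(bot.hold_point_z)
E
```

```text
pics
scene {'vertical_fov': 56.04010253833703, 'cx': 319.4879938723766, 'cy': 193.73506530906505, 'dist': array([-0.08888882,  0.        ,  0.        ,  0.        ,  0.        ]), 'position': array([1.15532688, 0.17314037, 1.11646195]), 'rotation': array([[-0.38577805,  0.77634892, -0.49845527],
       [ 0.92255475,  0.3294442 , -0.20089611],
       [ 0.00824772, -0.53735359, -0.84331672]])}
top {'vertical_fov': 45.78861463608286, 'cx': 320.2970145872111, 'cy': 207.7773366930194, 'dist': array([0.03593903, 0.        , 0.        , 0.        , 0.        ]), 'position': array([ 0.38537843, -0.06603339,  1.26301628]), 'rotation': array([[-0.0292531 , -0.98687626,  0.1588065 ],
       [-0.99940813,  0.02599981, -0.02252543],
       [ 0.01810087, -0.15937145, -0.98705273]])}
{'time_s': 0.1, 'joint_positions': array([ 6.52890013e+01,  3.02733751e+01,  8.21464910e+01, -2.01163691e-03,
        6.76884599e+01, -1.02277201e+01]), 'qvel': array([ 0.01311965, -0.13445444, -0.10516648,  0.0500105 , -0.02714077,
        0.01165787]), 'tau': array([ 4.85938926e-05, -4.40983915e+01, -1.77150106e+01,  6.34604436e-02,
        5.34234673e-02, -3.69483405e-05]), 'position': array([0.15602863, 0.60455928, 0.22168649]), 'tcp_rot': array([[-9.68223897e-01,  2.50083801e-01, -7.60861178e-04],
       [ 2.50084774e-01,  9.68222397e-01, -1.73109310e-03],
       [ 3.03764492e-04, -1.86636550e-03, -9.99998212e-01]]), 'force': array([-0.44166179, -0.30639842,  0.33166697]), 'moment': array([-0.02860806,  0.01217102, -0.01561812]), 'grasp_force': 0.0, 'opening': 0.9988277465284753}
-0.0187
```

View pics/top0.png

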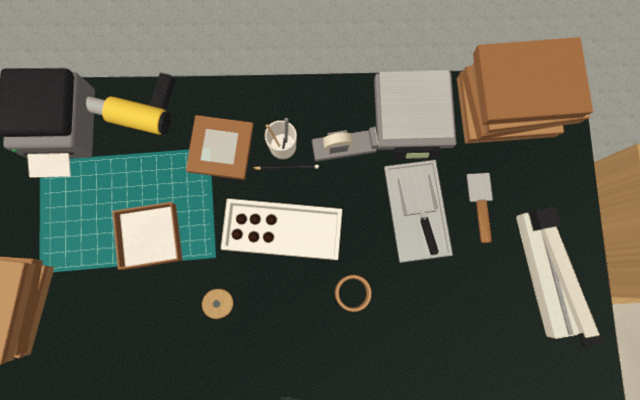

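View pics/scene0.png

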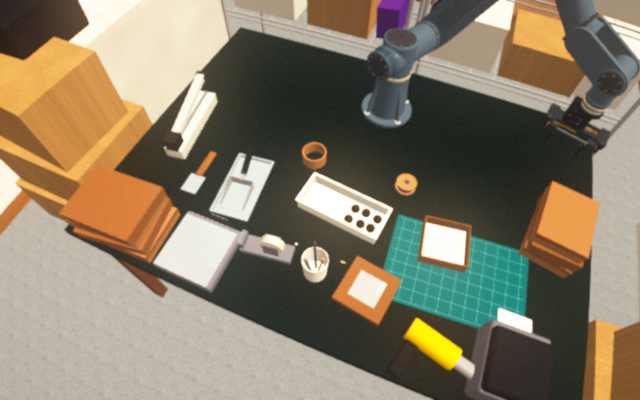

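The top view shows the box at (147,236), the tub at (281,229) with six truffles at its left end, the tray at (418,210) with the scoop lip up and its handle at (430,237), the tape roll at (353,293) and the spool at (217,303). The scene view agrees.

```bash
cat > h.py <<'E'
import numpy as np, cv2
from rig import bot,capture,camera_model
def K(m):
    f=200/np.tan(np.radians(m["vertical_fov"])/2)
    return np.array([[f,0,m["cx"]],[0,f,m["cy"]],[0,0,1.]])
def ray(n,uv):
    m=camera_model(n)
    p=cv2.undistortPoints(np.array(uv,float).reshape(-1,1,2),K(m),m["dist"]).reshape(-1,2)
    d=np.c_[p,np.ones(len(p))]@m["rotation"].T
    return m["position"],d
def toplane(n,uv,z):
    o,d=ray(n,uv)
    return o+d*((np.array(z)-o[2])/d[:,2])[:,None]
def topix(n,P):
    m=camera_model(n);R=m["rotation"]
    rv=cv2.Rodrigues(R.T)[0]; t=-R.T@m["position"]
    return cv2.projectPoints(np.array(P,float).reshape(-1,1,3),rv,t,K(m),m["dist"])[0].reshape(-1,2)
E
python3 - <<'E'
from h import *
im=capture("top"); 
hsv=cv2.cvtColor(im,cv2.COLOR_RGB2HSV)
def big(mask,roi):
    x0,y0,x1,y1=roi; m=np.zeros(mask.shape,np.uint8); m[y0:y1,x0:x1]=mask[y0:y1,x0:x1]*255
    c,_=cv2.findContours(m,cv2.RETR_EXTERNAL,cv2.CHAIN_APPROX_NONE)
    return sorted(c,key=cv2.contourArea)[::-1]
def rect(name,c,z,view="top"):
    P=toplane(view,c.reshape(-1,2),z)[:,:2]
    r=cv2.minAreaRect((P*1000).astype(np.float32)); print(name,np.round(r[0],1),np.round(r[1],1),round(r[2],1),np.round(cv2.boxPoints(r),0).tolist())
v=hsv[...,2];s=hsv[...,1]
c=big((v>110),(215,190,350,270))[0]; rect("tub",c,.052)
c=big((v>75)&(s<90),(375,158,460,270))[0]; rect("tray",c,.014)
c=big((v>75)&(s>70)&(hsv[...,0]<25)|((v>150)),(105,195,190,275))[0]; rect("box",c,.045)
# truffles inside tub
for c in big(v<90,(229,208,285,248))[:8]:
    if cv2.contourArea(c)>20:
        P=toplane("top",c.reshape(-1,2),.0195)[:,:2]*1000; print("truf",np.round((P.max(0)+P.min(0))/2,1),np.round(np.ptp(P,axis=0)))
# handle
for c in big(v<60,(412,208,445,262))[:2]:
    print(cv2.contourArea(c)); rect("handle",c,.07)
    r=cv2.minAreaRect(c);print(r,cv2.boxPoints(r))
crop=cv2.resize(im[155:270,370:470],None,fx=5,fy=5,interpolation=cv2.INTER_CUBIC)
cv2.imwrite("pics/tray.png",crop[:,:,::-1])
crop=cv2.resize(im[190:275,100:360],None,fx=3,fy=3,interpolation=cv2.INTER_CUBIC)
cv2.imwrite("pics/tub.png",crop[:,:,::-1])
E
```

```text
tub [528.9   7.2] [301.5 133.7] 83.3 [[445.0, -135.0], [578.0, -150.0], [613.0, 149.0], [480.0, 165.0]]
tray [ 574.  -354.1] [264.1 144.5] 6.0 [[435.0, -296.0], [450.0, -440.0], [713.0, -412.0], [698.0, -268.0]]
box [530.1 354.2] [170.5 167.8] 7.8 [[434.0, 426.0], [457.0, 260.0], [626.0, 283.0], [603.0, 449.0]]
truf [513.8  83.2] [24. 24.]
truf [561.3  80.2] [24. 24.]
truf [512.6  45.2] [24. 26.]
truf [562.3 115.7] [24. 21.]
truf [522.8 127.5] [24. 24.]
truf [557.6  36.8] [24. 21.]
223.5
handle [ 497.9 -366.3] [91.8 18.8] 13.9 [[451.0, -368.0], [456.0, -386.0], [545.0, -364.0], [540.0, -346.0]]
((428.958740234375, 236.01315307617188), (36.64432144165039, 7.363517761230469), 72.34986877441406) [[419.89493 219.66982]
 [426.91183 217.43718]
 [438.02255 252.35649]
 [431.00565 254.58913]]
53.0
handle [ 439.9 -360.1] [80.9 10. ] 88.5 [[434.0, -400.0], [444.0, -401.0], [446.0, -320.0], [436.0, -320.0]]
((428.0, 259.0), (4.0, 32.0), 90.0) [[412. 257.]
 [444. 257.]
 [444. 261.]
 [412. 261.]]
```

View pics/tray.png

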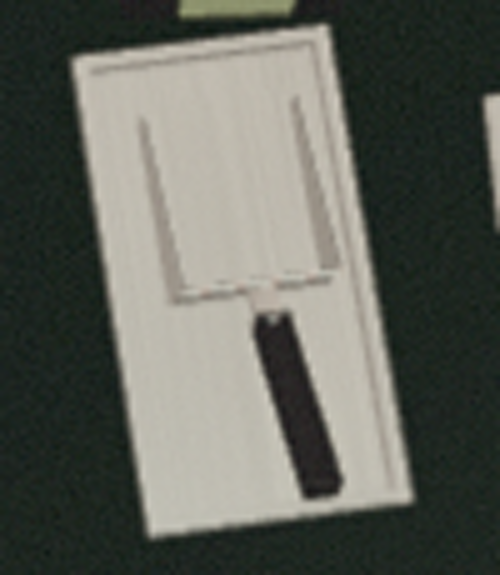

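The crop shows the scoop's back-wall corners at about (404,214.6) and (437,210) in full-picture pixels. The front ends of its side walls are at (398.4,178.6) and (429,174.4), and the handle runs from (423.4,218.5) to (434.5,253.5).

Run:
```python
from h import *
uv=[(404,214.6),(437,210),(398.4,178.6),(429,174.4),(423.4,218.5),(434.5,253.5)]
S=np.array([(-55,43,38),(-55,-43,38),(47,43,12),(47,-43,12),(-69,0,46),(-171,0,78)])/1000.
P=toplane("top",uv,S[:,2]+.0025); print(np.round(P*1000))
a=S[:,:2]-S[:,:2].mean(0);b=P[:,:2]-P[:,:2].mean(0)
yaw=np.arctan2((a[:,0]*b[:,1]-a[:,1]*b[:,0]).sum(),(a*b).sum());R=np.array([[np.cos(yaw),-np.sin(yaw)],[np.sin(yaw),np.cos(yaw)]])
t=P[:,:2].mean(0)-R@S[:,:2].mean(0)
print("yaw",np.degrees(yaw),"t",t,"res mm",np.round(((S[:,:2]@R.T+t)-P[:,:2])*1000,1))
print("handle yaw",np.degrees(np.arctan2(*(P[4]-P[5])[[1,0]])))
g=R@[-.105,0]+t;print("grip",g)
# tub frame of truffles
ty=np.radians(83.3);T=np.array([[np.cos(ty),-np.sin(ty)],[np.sin(ty),np.cos(ty)]])
tr=np.array([[513.8,83.2],[561.3,80.2],[512.6,45.2],[562.3,115.7],[522.8,127.5],[557.6,36.8]])
print(np.round((tr-[529,7])@T,1))
# project corners in both views for a check, scene view
M=[]
for x,y in((149,65),(149,-65),(-149,-65),(-149,65)): M.append([*(T@[x,y]/1000+[.529,.007]),.052])
for n in("scene","top"): print(n,np.round(topix(n,M),1).tolist(), np.round(topix(n,[[*g,.0555]]),1))
```

```text
[[ 558. -312.   40.]
 [ 568. -399.   40.]
 [ 661. -308.   14.]
 [ 670. -391.   14.]
 [ 546. -360.   48.]
 [ 453. -375.   81.]]
yaw 6.31595357238274 t [ 0.61824999 -0.35296988] res mm [[ 0.6 -4.1]
 [ 0.2 -2.4]
 [-0.3  2.9]
 [-0.3  0.9]
 [ 4.1 -0.2]
 [-4.3  2.8]]
handle yaw 8.700371524939273
grip [ 0.5138873  -0.36452104]
[[ 73.9  24. ]
 [ 76.5 -23.5]
 [ 36.   20.7]
 [111.8 -20.4]
 [119.   20.2]
 [ 32.9 -24.9]]
scene [[392.6, 207.6], [376.1, 238.7], [294.8, 198.7], [314.2, 171.2]] [[246.6 164. ]]
top [[220.6, 248.6], [226.8, 198.5], [341.5, 208.8], [337.4, 259.0]] [[426.4 230.3]]
```

View pics/tub.png

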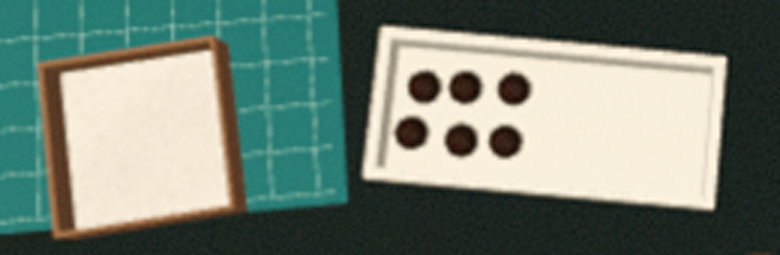

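The tub crop's rim corners are at about (226.7,198.3), (342.3,209), (338.3,260) and (220.7,250), within about 1 px of my projected rectangle. The truffles sit at tub x 33–119 mm and |y| ≤ 25 mm. Next I move over and turn.

{"name": "apply_moves", "arguments": {
  "plan": "-0.574 -0.504 0 0 0 0;-0.574 -0.504 0 0 0 0;-0.574 -0.504 0 0 0 0;-0.574 -0.504 0 0 0 0;-0.574 -0.504 0 0 0 0;-0.574 -0.504 0 0 0 0;-0.574 -0.504 0 0 0 0;-0.574 -0.504 0 0 0 0",
  "gripper": 1
}}

```text
time_s: 0.82
position: [0.3287, 0.3508, 0.2225]
tcp_rot: [[-0.968, 0.25, -0.0], [0.25, 0.968, -0.0], [0.0, -0.0, -1.0]]
force: [0.8, 0.1, 0.1]
opening: 0.999
grasp_force: 0.0
```

{"name": "apply_moves", "arguments": {
  "plan": "-0.574 -0.504 0 0 0 0;-0.574 -0.504 0 0 0 0;-0.574 -0.504 0 0 0 0;-0.574 -0.504 0 0 0 0;-0.574 -0.504 0 0 0 0;-0.574 -0.504 0 0 0 0;-0.574 -0.504 0 0 0 0;-0.574 -0.504 0 0 0 0"
}}

```text
time_s: 1.48
position: [0.5006, 0.0981, 0.2225]
tcp_rot: [[-0.968, 0.25, -0.0], [0.25, 0.968, 0.0], [0.0, 0.0, -1.0]]
force: [0.3, 0.5, 0.2]
opening: 0.998
grasp_force: 0.0
```

{"name": "apply_moves", "arguments": {
  "plan": "0 0 0 0 0 0.0195;0 0 0 0 0 0.0195;0 0 0 0 0 0.0195;0 0 0 0 0 0.0195;0 0 0 0 0 0.0195;0 0 0 0 0 0.0195;0 0 0 0 0 0.0195;0 0 0 0 0 0.0195;0 0 0 0 0 0.0195;0 0 0 0 0 0.0195"
}}

```text
time_s: 2.32
position: [0.4998, 0.0999, 0.2223]
tcp_rot: [[-0.087, 0.996, -0.001], [0.996, 0.087, 0.0], [0.0, -0.001, -1.0]]
force: [-0.5, -0.2, -0.4]
opening: 1.004
grasp_force: 0.0
```

{"name": "apply_moves", "arguments": {
  "plan": "0 0 0 0 0 0.0195;0 0 0 0 0 0.0195;0 0 0 0 0 0.0195;0 0 0 0 0 0.0195;0 0 0 0 0 0.0195;0 0 0 0 0 0.0195;0 0 0 0 0 0.0195;0 0 0 0 0 0.0195;0 0 0 0 0 0.0195;0 0 0 0 0 0.0195"
}}

```text
time_s: 3.15
position: [0.4998, 0.0999, 0.2223]
tcp_rot: [[0.908, 0.419, -0.001], [0.419, -0.908, 0.0], [-0.001, -0.0, -1.0]]
force: [-0.5, -0.2, 0.2]
opening: 1.003
grasp_force: 0.0
```

{"name": "apply_moves", "arguments": {
  "plan": "0 0 0 0 0 0.0195;0 0 0 0 0 0.0195;0 0 0 0 0 0.011;0 0 0 0 0 0"
}}

```text
time_s: 3.48
position: [0.4998, 0.0999, 0.2224]
tcp_rot: [[0.992, 0.123, -0.001], [0.123, -0.992, -0.0], [-0.001, -0.0, -1.0]]
force: [1.1, -0.9, 0.6]
opening: 0.996
grasp_force: 0.0
```

{"name": "apply_moves", "arguments": {
  "plan": "-0.072 0.771 0 0 0 0;-0.072 0.771 0 0 0 0;-0.072 0.771 0 0 0 0;-0.072 0.771 0 0 0 0;-0.072 0.771 0 0 0 0;-0.072 0.771 0 0 0 0;-0.072 0.771 0 0 0 0;-0.072 0.771 0 0 0 0;-0.072 0.771 0 0 0 0;-0.072 0.771 0 0 0 0"
}}

```text
time_s: 4.32
position: [0.5116, -0.2889, 0.2224]
tcp_rot: [[0.992, 0.126, -0.0], [0.126, -0.992, 0.0], [-0.0, -0.0, -1.0]]
force: [0.6, 0.5, 0.6]
opening: 1.0
grasp_force: 0.0
```

{"name": "apply_moves", "arguments": {
  "plan": "-0.072 0.771 0 0 0 0;-0.072 0.771 0 0 0 0;0 0 0.6 0 0 0;0 0 0.6 0 0 0;0 0 0.6 0 0 0;0 0 0.6 0 0 0;0 0 0 0 0 0"
}}

```text
time_s: 4.9
position: [0.5107, -0.3612, 0.0962]
tcp_rot: [[0.992, 0.125, -0.01], [0.125, -0.992, 0.01], [-0.008, -0.011, -1.0]]
force: [-0.5, 1.3, -0.8]
opening: 0.998
grasp_force: 0.0
```

Run:
```python
from h import *
im=capture("scene");im2=capture("top")
a=cv2.resize(im[110:250,170:330],None,fx=2.5,fy=2.5,interpolation=cv2.INTER_CUBIC);b=cv2.resize(im2[140:280,360:480],(342,400),interpolation=cv2.INTER_CUBIC)
b=cv2.resize(b,(int(120*400/140),400));a=cv2.resize(a,(int(160*400/140),400))
cv2.imwrite("pics/pre.png",np.hstack([a,b])[:,:,::-1]);print(bot.read_state()["position"],a.shape,b.shape)
```

```text
[ 0.51394647 -0.36396414  0.10164492] (400, 457, 3) (400, 342, 3)
```

View pics/pre.png

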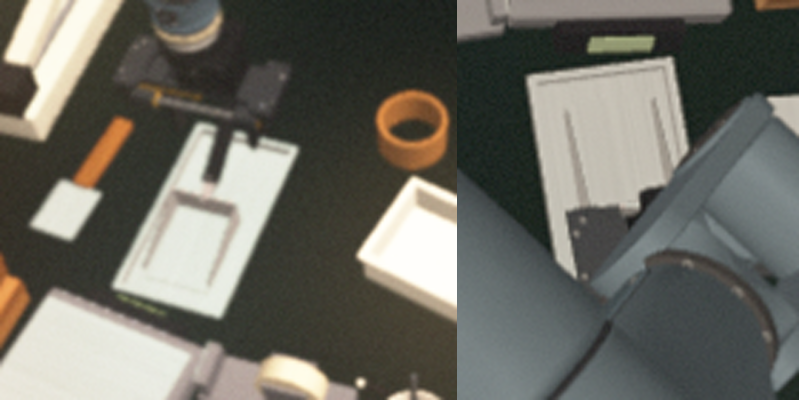

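The scene crop shows the open fingers straddling the handle, at about (150–260, 110) in the crop, with the scoop untouched. Next I descend and grip.

{"name": "apply_moves", "arguments": {
  "plan": "0 0 0.33 0 0 0;0 0 0.33 0 0 0;0 0 0.33 0 0 0;0 0 0.31 0 0 0;0 0 0 0 0 0;0 0 0 0 0 0"
}}

```text
time_s: 5.5
position: [0.5154, -0.3652, 0.0392]
tcp_rot: [[0.992, 0.125, 0.002], [0.125, -0.992, -0.002], [0.001, 0.002, -1.0]]
force: [0.3, -0.1, -0.2]
opening: 1.001
grasp_force: 0.0
```

{"name": "apply_moves", "arguments": {
  "plan": "0 0 0 0 0 0;0 0 0 0 0 0;0 0 0 0 0 0;0 0 0 0 0 0;0 0 0 0 0 0;0 0 0 0 0 0;0 0 0 0 0 0;0 0 0 0 0 0",
  "gripper": -1
}}

```text
time_s: 6.17
position: [0.5144, -0.3645, 0.0375]
tcp_rot: [[0.992, 0.124, -0.0], [0.124, -0.992, 0.0], [-0.0, -0.0, -1.0]]
force: [-0.6, 0.2, -0.5]
opening: 0.482
grasp_force: 0.0
```

{"name": "apply_moves", "arguments": {
  "plan": "0 0 -0.2 0 0 0;0 0 -0.2 0 0 0;0 0 -0.2 0 0 0;0 0 -0.2 0 0 0;0 0 -0.2 0 0 0;0 0 0 0 0 0;0 0 0 0 0 0"
}}

```text
time_s: 6.75
position: [0.515, -0.365, 0.0889]
tcp_rot: [[0.992, 0.124, 0.002], [0.124, -0.992, -0.002], [0.001, 0.002, -1.0]]
force: [0.2, -0.0, -1.2]
opening: 0.018
grasp_force: 0.0
```

Run:
```python
from h import *
s=bot.read_state();print(s["position"],s["tcp_rot"],s["force"],s["moment"],s["opening"],s["grasp_force"])
im=capture("scene");im2=capture("top")
a=cv2.resize(im[130:240,190:300],(550,550),interpolation=cv2.INTER_CUBIC)
cv2.imwrite("pics/lift.png",a[:,:,::-1])
```

```text
[ 0.51496628 -0.36499915  0.08886535] [[ 0.99229259  0.12390612  0.00163677]
 [ 0.12390888 -0.99229214 -0.00170481]
 [ 0.00141292  0.00189448 -0.99999721]] [ 0.21757009 -0.04864942 -1.15541563] [-0.05764807  0.09601497  0.03196091] 0.01797109295970452 0.0
```

View pics/lift.png

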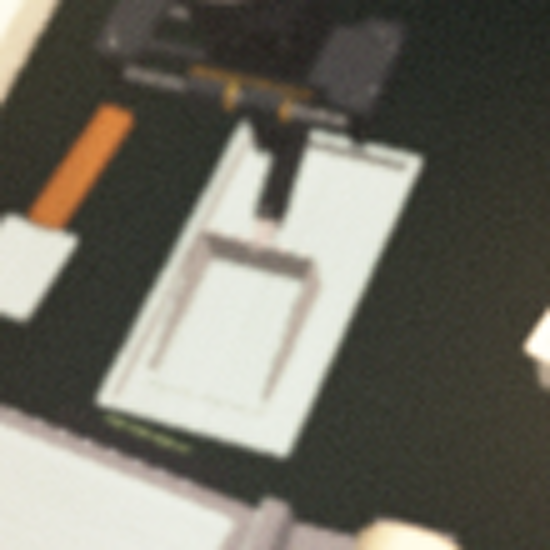

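The fingers close more slowly than I allowed, so they shut above the handle. The scoop still lies in the tray. I reopen, descend, and wait longer.

{"name": "apply_moves", "arguments": {
  "plan": "0 0 0 0 0 0;0 0 0 0 0 0;0 0 0 0 0 0;0 0 0 0 0 0;0 0 0 0 0 0;0 0 0 0 0 0;0 0 0 0 0 0;0 0 0 0 0 0;0 0 0 0 0 0;0 0 0 0 0 0",
  "gripper": 1
}}

```text
time_s: 7.68
position: [0.5145, -0.3645, 0.0876]
tcp_rot: [[0.992, 0.124, 0.0], [0.124, -0.992, -0.0], [0.0, 0.0, -1.0]]
force: [-0.3, 0.3, 0.4]
opening: 0.688
grasp_force: 0.0
```

{"name": "apply_moves", "arguments": {
  "plan": "0 0 0 0 0 0;0 0 0 0 0 0;0 0 0 0 0 0;0 0 0 0 0 0;0 0 0.25 0 0 0;0 0 0.25 0 0 0;0 0 0.25 0 0 0;0 0 0.25 0 0 0;0 0 0.02 0 0 0;0 0 0 0 0 0"
}}

```text
time_s: 8.52
position: [0.5135, -0.3636, 0.0345]
tcp_rot: [[0.992, 0.124, -0.003], [0.124, -0.992, 0.003], [-0.002, -0.003, -1.0]]
force: [-0.5, -0.6, -0.2]
opening: 0.998
grasp_force: 0.0
```

{"name": "apply_moves", "arguments": {
  "plan": "0 0 0 0 0 0;0 0 0 0 0 0;0 0 0 0 0 0;0 0 0 0 0 0;0 0 0 0 0 0;0 0 0 0 0 0;0 0 0 0 0 0;0 0 0 0 0 0;0 0 0 0 0 0;0 0 0 0 0 0",
  "gripper": -1
}}

```text
time_s: 9.35
position: [0.5145, -0.3645, 0.0366]
tcp_rot: [[0.992, 0.124, -0.0], [0.124, -0.992, 0.0], [-0.0, -0.0, -1.0]]
force: [0.3, 0.3, 0.5]
opening: 0.328
grasp_force: 0.0
```

{"name": "apply_moves", "arguments": {
  "plan": "0 0 0 0 0 0;0 0 0 0 0 0;0 0 0 0 0 0;0 0 0 0 0 0;0 0 0 0 0 0;0 0 0 0 0 0"
}}

```text
time_s: 9.85
position: [0.5145, -0.3646, 0.0365]
tcp_rot: [[0.992, 0.124, 0.0], [0.124, -0.992, -0.0], [0.0, 0.0, -1.0]]
force: [0.4, -0.4, -0.5]
opening: 0.225
grasp_force: 29.9
```

Gripped: the opening is about 20 mm and the force 30 N. I lift and check for sag.

{"name": "apply_moves", "arguments": {
  "plan": "0 0 -0.1 0 0 0;0 0 -0.1 0 0 0;0 0 -0.2 0 0 0;0 0 -0.4 0 0 0;0 0 -0.5 0 0 0;0 0 -0.5 0 0 0;0 0 -0.2 0 0 0;0 0 0 0 0 0;0 0 0 0 0 0"
}}

```text
time_s: 10.6
position: [0.5144, -0.3644, 0.137]
tcp_rot: [[0.992, 0.124, 0.0], [0.124, -0.992, -0.001], [0.0, 0.001, -1.0]]
force: [-0.3, 0.6, -1.8]
opening: 0.224
grasp_force: 29.9
```

Run:
```python
from h import *
s=bot.read_state();print(s["position"],s["force"],s["moment"],s["opening"],s["grasp_force"])
im=capture("scene");im2=capture("top")
# predicted scoop points given grip at hold point, no sag
R=s["tcp_rot"];hp=s["position"]-R[:,2]*.0187
Rs=np.c_[R[:,0],-R[:,1],-R[:,2]]
S=np.array([(-55,43,38),(-55,-43,38),(47,43,12),(47,-43,12),(55,43,0),(55,-43,0)])/1000.
P=hp+(S-[-.105,0,.053])@Rs.T
for n,i,o in(("scene",im,"a"),("top",im2,"b")):
    q=topix(n,P);print(n,np.round(q,1).tolist())
q=topix("scene",P);c=q.mean(0).astype(int);x0,y0=c-[70,55]
a=cv2.resize(im[y0:y0+110,x0:x0+110],(550,550),interpolation=cv2.INTER_CUBIC)
for p in (q-[x0,y0]+.5)*5-.5: cv2.circle(a,tuple(int(v) for v in p),2,(255,0,0),-1)
cv2.imwrite("pics/lift2.png",a[:,:,::-1])
```

```text
[ 0.51438143 -0.36444162  0.13700889] [-0.34807468  0.55408573 -1.7727674 ] [-0.03114519  0.36556551  0.02019825] 0.22393005346530354 29.87560453824699
scene [[249.2, 163.0], [224.9, 157.4], [238.7, 192.7], [213.9, 186.6], [238.4, 196.8], [213.8, 190.6]]
top [[413.4, 208.3], [448.5, 203.1], [403.7, 170.0], [437.6, 165.0], [402.2, 168.1], [435.7, 163.1]]
```

View pics/lift2.png

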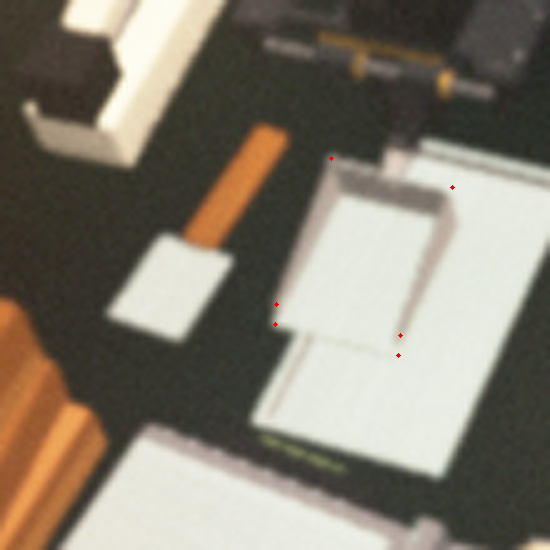

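The drawn predictions fall on the scoop's back corners and lip within about 1 px, so it hangs nominally with no sag. Next I raise it and turn to the tub's heading.

{"name": "apply_moves", "arguments": {
  "plan": "0 0 -0.5 0 0 0;0 0 -0.5 0 0 0;0 0 -0.2 0 0 -0.01;0 0 0 0 0 -0.0185;0 0 0 0 0 -0.0185;0 0 0 0 0 -0.0185;0 0 0 0 0 -0.0185;0 0 0 0 0 -0.0185;0 0 0 0 0 -0.0185;0 0 0 0 0 -0.0185"
}}

```text
time_s: 11.53
position: [0.5137, -0.3638, 0.1943]
tcp_rot: [[0.535, 0.845, -0.003], [0.845, -0.535, 0.003], [0.001, -0.004, -1.0]]
force: [-0.3, 0.5, -1.6]
opening: 0.223
grasp_force: 30.0
```

{"name": "apply_moves", "arguments": {
  "plan": "0 0 0 0 0 -0.0185;0 0 0 0 0 -0.0185;0 0 0 0 0 -0.0185;0 0 0 0 0 -0.0167;0 0 0 0 0 0;0 0 0 0 0 0"
}}

```text
time_s: 12.03
position: [0.514, -0.364, 0.1949]
tcp_rot: [[0.119, 0.993, -0.002], [0.993, -0.119, 0.002], [0.002, -0.002, -1.0]]
force: [-0.6, -0.6, -1.9]
opening: 0.225
grasp_force: 30.0
```

```bash
cat >> h.py <<'E'
O=np.array([.5275,.0055]);TY=np.radians(83.3);ux=np.array([np.cos(TY),np.sin(TY)]);uy=np.array([-ux[1],ux[0]])
def now():
    s=bot.read_state();R=s["tcp_rot"];Rs=np.c_[R[:,0],-R[:,1],-R[:,2]]
    q=lambda v:s["position"]+Rs@(np.array(v)/1000.-[-.105,0,.034])
    tf=lambda p:np.round([((p[:2]-O)@ux)*1000,((p[:2]-O)@uy)*1000,p[2]*1000],1)
    print("tcp",np.round(s["position"],4),"tub:lip",tf(q((55,0,0))),"back",tf(q((-55,0,0))),"tcp",tf(s["position"]),
     "pitch lipdown",np.round(np.degrees(np.arcsin(-Rs[2,0])),2),"roll",np.round(np.degrees(np.arcsin(Rs[2,1])),2),"yaw",np.round(np.degrees(np.arctan2(Rs[1,0],Rs[0,0])),2),"F",np.round(s["force"],1),"j",np.round(s["joint_positions"]),"t",s["time_s"],s["grasp_force"])
    return s,R
def go(p):   # shift in tool axes, units
    s,R=now();d=R.T@(np.array(p)-s["position"])/.05;print("shift units",np.round(d,3))
def tub(x,y): return O+ux*x/1000+uy*y/1000
E
python3 - <<'E'
from h import *
p=tub(-5-151.6,-1); go([*p,.16]); print(p)
E
```

```text
tcp [ 0.514  -0.364   0.1949] tub:lip [-208.5  -30.   161.2] back [-318.5  -29.7  161. ] tcp [-368.6  -29.7  194.9] pitch lipdown -0.1 roll 0.12 yaw 83.16 F [-0.6 -0.6 -1.9] j [-45.  32.  83.   0.  65. -39.] t 12.0333 29.992588609457016
shift units [ 4.237 -0.582  0.706]
[ 0.51022253 -0.15014719]
```

{"name": "apply_moves", "arguments": {
  "plan": "0.53 -0.073 0.088 0 0 0;0.53 -0.073 0.088 0 0 0;0.53 -0.073 0.088 0 0 0;0.53 -0.073 0.088 0 0 0;0.53 -0.073 0.088 0 0 0;0.53 -0.073 0.088 0 0 0;0.53 -0.073 0.088 0 0 0;0.53 -0.073 0.088 0 0 0;0 0 0 0 -0.0139 0;0 0 0 0 -0.0139 0"
}}

```text
time_s: 12.87
position: [0.5096, -0.15, 0.1609]
tcp_rot: [[0.117, 0.993, -0.021], [0.977, -0.119, -0.176], [-0.177, -0.0, -0.984]]
force: [-0.7, -0.6, -3.0]
opening: 0.228
grasp_force: 30.0
```

{"name": "apply_moves", "arguments": {
  "plan": "0 0 0 0 0 0;0 0 0 0 0 0;0 0 0 0 0 0"
}}

```text
time_s: 13.12
position: [0.5104, -0.1508, 0.1612]
tcp_rot: [[0.116, 0.993, -0.02], [0.978, -0.117, -0.171], [-0.172, 0.0, -0.985]]
force: [0.1, -0.0, -0.9]
opening: 0.224
grasp_force: 30.0
```

Run:
```python
from h import *
p=tub(-5-151.6,-1); go([*p,.012+.0613])
```

```text
tcp [ 0.5104 -0.1508  0.1612] tub:lip [ -5.5  -1.4 100.2] back [-113.8   -1.3  119.1] tcp [-157.2   -1.3  161.2] pitch lipdown 9.92 roll -0.01 yaw 83.26 F [ 0.1 -0.  -0.9] j [-23.  28. 100. -12.  50.  -8.] t 13.1167 29.995139334350824
shift units [ 0.315 -0.005  1.729]
```

{"name": "apply_moves", "arguments": {
  "plan": "0.053 0 0.288 0 0 0;0.053 0 0.288 0 0 0;0.053 0 0.288 0 0 0;0.053 0 0.288 0 0 0;0.053 0 0.288 0 0 0;0.053 0 0.288 0 0 0;0 0 0 0 0 0;0 0 0 0 0 0"
}}

```text
time_s: 13.78
position: [0.5098, -0.1511, 0.073]
tcp_rot: [[0.117, 0.993, -0.022], [0.978, -0.119, -0.171], [-0.173, -0.001, -0.985]]
force: [1.1, -0.6, -1.4]
opening: 0.226
grasp_force: 30.0
```

{"name": "apply_moves", "arguments": {
  "plan": "0.01 0 0.057 0 0 0;0.01 0 0.057 0 0 0;0 0 0 0 0 0;0 0 0 0 0 0"
}}

```text
time_s: 14.12
position: [0.511, -0.1504, 0.0685]
tcp_rot: [[0.115, 0.993, -0.018], [0.978, -0.116, -0.173], [-0.174, 0.002, -0.985]]
force: [0.2, -1.3, -1.0]
opening: 0.227
grasp_force: 30.0
```

Run:
```python
from h import *
now()
im=capture("scene");im2=capture("top")
a=cv2.resize(im[150:260,280:410],(650,550),interpolation=cv2.INTER_CUBIC)
cv2.imwrite("pics/in.png",a[:,:,::-1])
```

```text
tcp [ 0.511  -0.1504  0.0685] tub:lip [-5.1 -1.9  7.1] back [-113.5   -1.9   26.3] tcp [-156.8   -1.8   68.5] pitch lipdown 10.04 roll -0.12 yaw 83.29 F [ 0.2 -1.3 -1. ] j [-23.  37. 104. -16.  38.  -4.] t 14.1167 29.996913643553853
```

View pics/in.png

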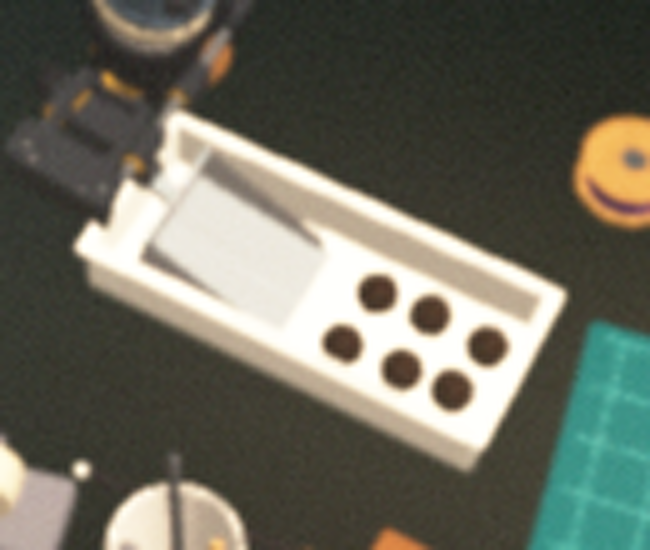

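The picture shows the scoop tilted in the tub's empty half, centred, with its lip edge around (300,285) in the crop and all six truffles ahead of it untouched. I ease it forward.

{"name": "apply_moves", "arguments": {
  "plan": "0.083 0.002 -0.0105 0 0 0;0.083 0 -0.0105 0 0 0;0.083 0 -0.0105 0 0 0;0.083 0 -0.0105 0 0 0;0.083 0 -0.0105 0 0 0;0.083 0 -0.0105 0 0 0;0 0 0 0 0 0;0 0 0 0 0 0"
}}

```text
time_s: 14.88
position: [0.5131, -0.1241, 0.0663]
tcp_rot: [[0.115, 0.993, -0.02], [0.978, -0.116, -0.172], [-0.173, -0.0, -0.985]]
force: [0.6, 0.5, 0.4]
opening: 0.227
grasp_force: 30.0
```

Run:
```python
from h import *
now()
th=np.radians(np.linspace(10,2,9));L=np.linspace(20,60,9)
x=L-160*np.cos(th)+34*np.sin(th);z=160*np.sin(th)+34*np.cos(th)
for i in range(8):
    F,U=x[i+1]-x[i],z[i+1]-z[i];t=th[i]
    print(np.round([(F*np.cos(t)-U*np.sin(t))/50,(-F*np.sin(t)-U*np.cos(t))/50],3))
```

```text
tcp [ 0.5131 -0.1241  0.0663] tub:lip [21.3 -0.8  5.2] back [-87.   -0.8  24.2] tcp [-130.4   -0.9   66.3] pitch lipdown 9.95 roll 0.01 yaw 83.32 F [0.6 0.5 0.4] j [-20.  37. 104. -16.  38.  -1.] t 14.8833 29.996243566274643
[0.087 0.039]
[0.087 0.04 ]
[0.088 0.042]
[0.088 0.044]
[0.088 0.045]
[0.088 0.047]
[0.088 0.049]
[0.088 0.051]
```

{"name": "apply_moves", "arguments": {
  "plan": "0.087 0 0.037 0 0.00278 0;0.087 0 0.039 0 0.00278 0;0.088 0 0.041 0 0.00278 0;0.088 0 0.043 0 0.00278 0;0.088 0 0.045 0 0.00278 0;0.088 0 0.047 0 0.00278 0;0.088 0 0.049 0 0.00278 0;0.088 0 0.051 0 0.00278 0;0 0 0 0 0 0"
}}

```text
time_s: 15.63
position: [0.5169, -0.0923, 0.0446]
tcp_rot: [[0.118, 0.993, -0.004], [0.992, -0.118, -0.034], [-0.034, -0.0, -0.999]]
force: [0.0, 0.3, 0.7]
opening: 0.222
grasp_force: 30.0
```

Run:
```python
from h import *
now()
```

```text
tcp [ 0.5169 -0.0923  0.0446] tub:lip [60.4 -1.   5.2] back [-49.5  -0.9   8.9] tcp [-98.3  -0.9  44.6] pitch lipdown 1.94 roll 0.03 yaw 83.25 F [0.  0.3 0.7] j [-21.  39. 104.  -3.  36. -12.] t 15.6333 29.997264314442873
```

{"name": "apply_moves", "arguments": {
  "plan": "0.067 0 -0.0023 0 0 0;0.067 0 -0.0023 0 0 0;0.067 0 -0.0023 0 0 0;0.067 0 -0.0023 0 0 0;0.067 0 -0.0023 0 0 0;0.067 0 -0.0023 0 0 0;0.067 0 -0.0023 0 0 0;0.067 0 -0.0023 0 0 0;0.067 0 -0.0023 0 0 0;0.067 0 -0.0023 0 0 0"
}}

```text
time_s: 16.47
position: [0.521, -0.0589, 0.0451]
tcp_rot: [[0.116, 0.993, -0.004], [0.993, -0.116, -0.035], [-0.035, 0.0, -0.999]]
force: [-0.3, -4.6, 2.3]
opening: 0.226
grasp_force: 30.0
```

Run:
```python
from h import *
now()
im=capture("scene")
a=cv2.resize(im[150:260,280:410],(650,550),interpolation=cv2.INTER_CUBIC)
cv2.imwrite("pics/push.png",a[:,:,::-1])
```

```text
tcp [ 0.521  -0.0589  0.0451] tub:lip [94.  -0.9  5.4] back [-16.   -1.    9.3] tcp [-64.7  -1.1  45.1] pitch lipdown 2.03 roll -0.01 yaw 83.36 F [-0.3 -4.6  2.3] j [-17.  39. 104.  -3.  37.  -8.] t 16.4667 29.999940264970064
```

View pics/push.png

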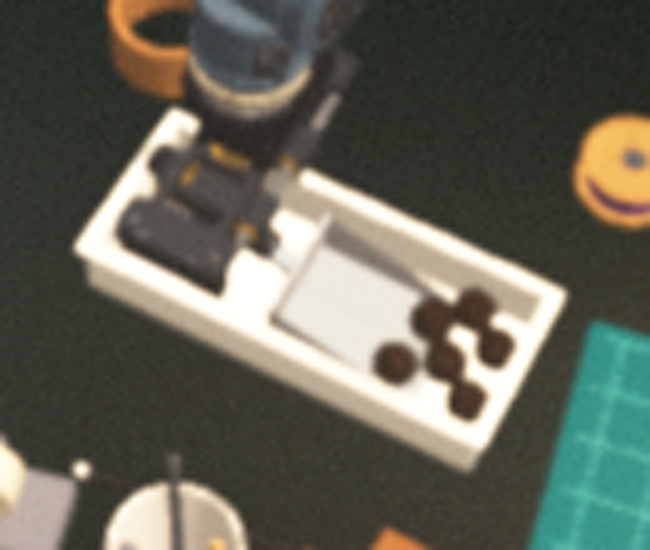

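The picture shows two truffles already riding onto the lip, at (395,362) and (435,318) in the crop, and the rest gathered at the end wall. I continue slowly, watching the force.

{"name": "apply_moves", "arguments": {
  "plan": "0.05 0 -0.002 0 0 0;0.05 0 -0.002 0 0 0;0.05 0 -0.002 0 0 0;0.05 0 -0.002 0 0 0;0.05 0 -0.002 0 0 0;0.05 0 -0.002 0 0 0"
}}

```text
time_s: 17.02
position: [0.5227, -0.0439, 0.0451]
tcp_rot: [[0.117, 0.993, -0.004], [0.993, -0.117, -0.035], [-0.035, 0.0, -0.999]]
force: [0.4, -2.5, 1.6]
opening: 0.229
grasp_force: 30.0
```

{"name": "apply_moves", "arguments": {
  "plan": "0.05 0 -0.002 0 0 0;0.05 0 -0.002 0 0 0;0.05 0 -0.002 0 0 0;0.05 0 -0.002 0 0 0"
}}

```text
time_s: 17.35
position: [0.5239, -0.034, 0.0452]
tcp_rot: [[0.116, 0.993, -0.004], [0.993, -0.116, -0.035], [-0.035, 0.0, -0.999]]
force: [-0.0, -9.1, 3.0]
opening: 0.225
grasp_force: 30.0
```

```bash
cat >> h.py <<'E'
def truf(n="scene",box=(280,150,410,260),z=.022):
    im=capture(n);x0,y0,x1,y1=box
    h=cv2.cvtColor(im,cv2.COLOR_RGB2HSV)[y0:y1,x0:x1]
    m=((h[...,2]<95)&((h[...,0]<15)|(h[...,0]>165))&(h[...,1]>70)).astype(np.uint8)*255
    d=cv2.distanceTransform(m,cv2.DIST_L2,5)
    pk=(d>=cv2.dilate(d,np.ones((5,5))))&(d>1.8)
    k,l,st,c=cv2.connectedComponentsWithStats(pk.astype(np.uint8))
    for p in c[1:]+[x0,y0]:
        w=toplane(n,[p],z)[0]; print("truf",np.round(p),"tub",np.round([(w[:2]-O)@ux*1000,(w[:2]-O)@uy*1000]), "d",round(float(d[int(p[1])-y0,int(p[0])-x0]),1))
E
python3 - <<'E'
from h import *
now();truf()
E
```

```text
tcp [ 0.5239 -0.034   0.0452] tub:lip [119.   -0.9   5.6] back [ 9.1 -1.   9.4] tcp [-39.7  -1.1  45.2] pitch lipdown 2.02 roll -0.01 yaw 83.35 F [-0.  -9.1  3. ] j [-15.  39. 104.  -3.  37.  -5.] t 17.35 29.994315030053258
truf [370. 215.] tub [95. 19.] d 2.8
truf [381. 214.] tub [125.  38.] d 2.2
truf [379. 220.] tub [126.  17.] d 1.4
truf [360. 224.] tub [ 78. -27.] d 2.8
truf [370. 224.] tub [108. -12.] d 2.8
```

{"name": "apply_moves", "arguments": {
  "plan": "0.03 0 -0.001 0 0 0;0.03 0 -0.001 0 0 0;0.03 0 -0.001 0 0 0;0 0 0 0 0 0"
}}

```text
time_s: 17.73
position: [0.5251, -0.0332, 0.0461]
tcp_rot: [[0.112, 0.994, -0.003], [0.993, -0.112, -0.04], [-0.04, 0.002, -0.999]]
force: [-2.8, -17.3, 5.9]
opening: 0.227
grasp_force: 30.0
```

Run:
```python
from h import *
now();truf();truf()
```

```text
tcp [ 0.5251 -0.0332  0.0461] tub:lip [119.8  -1.5   5.6] back [ 9.9 -2.  10.1] tcp [-38.7  -2.2  46.1] pitch lipdown 2.32 roll -0.1 yaw 83.54 F [ -2.8 -17.3   5.9] j [-14.  39. 104.  -4.  37.  -5.] t 17.7333 30.00873014330864
truf [371. 215.] tub [96. 20.] d 3.2
truf [381. 214.] tub [126.  39.] d 2.2
truf [377. 221.] tub [123.   9.] d 3.0
truf [360. 223.] tub [ 78. -25.] d 2.8
truf [370. 224.] tub [108. -12.] d 2.2
truf [371. 215.] tub [96. 20.] d 3.2
truf [381. 214.] tub [126.  39.] d 2.2
truf [378. 220.] tub [125.  17.] d 1.4
truf [360. 223.] tub [ 78. -25.] d 2.8
truf [376. 223.] tub [124.   1.] d 2.0
truf [369. 225.] tub [107. -17.] d 3.2
truf [370. 230.] tub [117. -33.] d 2.0
```

The push force is climbing to 17 N with no progress, so a truffle is wedged against the end wall. At least three truffles are on the pan, so I back off a little and tip the lip up gently.

{"name": "apply_moves", "arguments": {
  "plan": "-0.03 0 0.001 0 0 0;-0.04 0 0.001 0 0 0;-0.04 0 0.001 0 0 0;0 0 0 0 0 0"
}}

```text
time_s: 18.17
position: [0.5235, -0.0348, 0.045]
tcp_rot: [[0.117, 0.993, -0.004], [0.993, -0.117, -0.034], [-0.034, -0.0, -0.999]]
force: [0.5, -1.3, 0.9]
opening: 0.226
grasp_force: 30.0
```

Run:
```python
from h import *
now();truf()
th=np.radians(np.linspace(2,-14,9))
x=-50*np.cos(th)+34*np.sin(th);z=50*np.sin(th)+34*np.cos(th)+np.linspace(0,10,9)
for i in range(8):
    F,U=x[i+1]-x[i],z[i+1]-z[i];t=th[i]
    print(np.round([(F*np.cos(t)-U*np.sin(t))/50,(-F*np.sin(t)-U*np.cos(t))/50],3))
```

```text
tcp [ 0.5235 -0.0348  0.045 ] tub:lip [118.2  -0.7   5.5] back [ 8.3 -0.7  9.3] tcp [-40.5  -0.7  45. ] pitch lipdown 1.96 roll 0.03 yaw 83.28 F [ 0.5 -1.3  0.9] j [-15.  39. 104.  -3.  37.  -6.] t 18.1667 30.001505026593804
truf [370. 215.] tub [93. 18.] d 3.2
truf [381. 214.] tub [125.  38.] d 2.8
truf [379. 218.] tub [125.  23.] d 2.0
truf [361. 224.] tub [ 81. -27.] d 1.4
truf [377. 222.] tub [125.   6.] d 2.2
truf [370. 224.] tub [108. -12.] d 2.8
[-0.024  0.01 ]
[-0.023  0.01 ]
[-0.022  0.01 ]
[-0.021  0.01 ]
[-0.021  0.01 ]
[-0.02   0.011]
[-0.019  0.011]
[-0.018  0.011]
```

{"name": "apply_moves", "arguments": {
  "plan": "-0.024 0 0.01 0 0.00556 0;-0.023 0 0.01 0 0.00556 0;-0.022 0 0.01 0 0.00556 0;-0.021 0 0.01 0 0.00556 0;0 0 0 0 0 0"
}}

```text
time_s: 18.63
position: [0.5228, -0.0401, 0.0424]
tcp_rot: [[0.117, 0.993, 0.011], [0.988, -0.117, 0.105], [0.105, -0.001, -0.994]]
force: [-0.2, -0.2, -2.6]
opening: 0.228
grasp_force: 30.0
```

Run:
```python
from h import *
now();truf()
```

```text
tcp [ 0.5228 -0.0401  0.0424] tub:lip [116.8  -0.7  25.4] back [ 7.4 -0.6 13.8] tcp [-45.9  -0.6  42.4] pitch lipdown -6.05 roll 0.07 yaw 83.25 F [-0.2 -0.2 -2.6] j [-20.  39. 104.  10.  38. -21.] t 18.6333 29.999207882210612
truf [369. 213.] tub [87. 24.] d 3.0
truf [381. 215.] tub [126.  37.] d 2.8
truf [357. 221.] tub [ 64. -23.] d 1.4
truf [378. 221.] tub [126.  10.] d 2.0
truf [360. 222.] tub [ 76. -22.] d 2.0
truf [368. 223.] tub [101. -12.] d 2.8
```

{"name": "apply_moves", "arguments": {
  "plan": "-0.021 0 0.011 0 0.00556 0;-0.02 0 0.011 0 0.00556 0;-0.019 0 0.011 0 0.00556 0;-0.018 0 0.011 0 0.00556 0;0 0 -0.03 0 0 0;0 0 -0.05 0 0 0;0 0 -0.1 0 0 0;0 0 -0.1 0 0 0;0 0 -0.1 0 0 0;0 0 0 0 0 0"
}}

```text
time_s: 19.52
position: [0.523, -0.0478, 0.0601]
tcp_rot: [[0.112, 0.993, 0.03], [0.964, -0.116, 0.239], [0.241, 0.002, -0.971]]
force: [0.3, 0.6, -2.7]
opening: 0.23
grasp_force: 30.0
```

Run:
```python
from h import *
s,R=now();truf();print(s["moment"])
im=capture("scene")
a=cv2.resize(im[150:260,280:410],(650,550),interpolation=cv2.INTER_CUBIC)
cv2.imwrite("pics/up.png",a[:,:,::-1])
```

```text
tcp [ 0.523  -0.0478  0.0601] tub:lip [110.1  -1.6  65.7] back [ 3.3 -1.7 39.1] tcp [-53.4  -1.7  60.1] pitch lipdown -13.95 roll -0.13 yaw 83.39 F [ 0.3  0.6 -2.7] j [-25.  38. 104.  19.  44. -33.] t 19.5167 30.000826170744403
truf [368. 208.] tub [76. 40.] d 3.0
truf [350. 212.] tub [31. -4.] d 3.0
truf [381. 215.] tub [126.  37.] d 2.8
truf [362. 219.] tub [77. -9.] d 3.0
truf [378. 221.] tub [126.   9.] d 2.0
[-0.58664757  0.08344781 -0.03385707]
```

View pics/up.png

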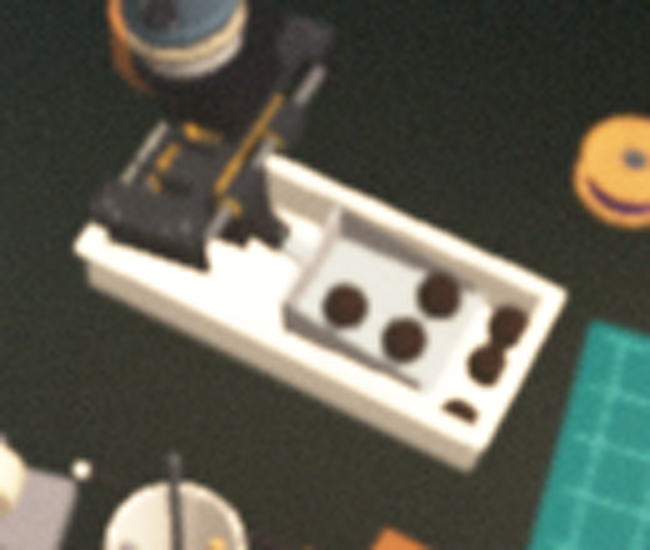

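The last picture shows exactly three truffles in the raised pan, at (345,305), (403,340) and (440,293) in the crop. The other three are still on the tub floor at the end wall. I lift and work out the box position.

{"name": "apply_moves", "arguments": {
  "plan": "0.018 0 -0.073 0 0 0;0.036 0 -0.146 0 0 0;0.036 0 -0.146 0 0 0;0.036 0 -0.146 0 0 0;0.036 0 -0.146 0 0 0;0.036 0 -0.146 0 0 0;0.036 0 -0.146 0 0 0;0.036 0 -0.146 0 0 0;0.018 0 -0.073 0 0 0;0 0 0 0 0 0"
}}

```text
time_s: 20.45
position: [0.5228, -0.0481, 0.12]
tcp_rot: [[0.112, 0.993, 0.03], [0.964, -0.116, 0.24], [0.241, 0.002, -0.97]]
force: [-0.2, -0.3, -2.1]
opening: 0.227
grasp_force: 30.0
```

Run:
```python
from h import *
P=toplane("top",[(113.3,211),(171,202.7),(177.3,260),(117.7,269)],.045);print(np.round(P*1000),np.round(P.mean(0)*1000), [round(np.linalg.norm(P[i]-P[i-1])*1000) for i in range(4)])
c=(P[0]+P[3])/2 ; print("far side mid",c)
s,R=now(); truf(z=.03)
```

```text
[[587. 437.  45.]
 [605. 292.  45.]
 [457. 273.  45.]
 [439. 420.  45.]] [522. 356.  45.] [149, 147, 149, 149]
far side mid [0.51289686 0.42875674 0.045     ]
tcp [ 0.5228 -0.0481  0.12  ] tub:lip [109.7  -1.5 125.7] back [ 3.  -1.6 99.1] tcp [-53.7  -1.6 120. ] pitch lipdown -13.97 roll -0.12 yaw 83.36 F [-0.2 -0.3 -2.1] j [-25.  32. 102.  17.  52. -30.] t 20.45 29.999549964786638
truf [346. 198.] tub [-7. 34.] d 2.0
truf [369. 199.] tub [65. 71.] d 2.0
truf [356. 202.] tub [30. 36.] d 2.0
truf [377. 222.] tub [127.   2.] d 2.0
```

Run:
```python
from h import *
P=toplane("scene",[(426,216),(471,222),(467,270),(419,263)],.045);print(np.round(P*1000),np.round(P.mean(0)*1000))
s,R=now()
B=np.array([.522,.356]); lip=B-25e-3*ux
cur=s["position"]+np.c_[R[:,0],-R[:,1],-R[:,2]]@[.16,0,-.034]
d=np.r_[lip-cur[:2],0];print(d,R.T@d/.05)
th=np.radians(np.linspace(-14,36,26));zl=np.maximum(54-50*np.tan(np.maximum(th,0)),26)
zl=np.where(np.degrees(th)<0,54,zl)
x=-160*np.cos(th)+34*np.sin(th);z=160*np.sin(th)+34*np.cos(th)+zl
for i in range(25):
    F,U=x[i+1]-x[i],z[i+1]-z[i];t=th[i]
    print(round(np.degrees(t)),round(zl[i]),np.round([(F*np.cos(t)-U*np.sin(t))/50,(-F*np.sin(t)-U*np.cos(t))/50],3))
```

```text
[[465. 274.  45.]
 [429. 419.  45.]
 [601. 439.  45.]
 [635. 295.  45.]] [533. 357.  45.]
tcp [ 0.5225 -0.048   0.1195] tub:lip [109.8  -1.2 125.1] back [ 3.  -1.3 98.6] tcp [-53.7  -1.3 119.5] pitch lipdown -13.98 roll -0.06 yaw 83.35 F [ 0.1 -0.2 -2.7] j [-25.  32. 102.  17.  52. -30.] t 20.5 30.0007546067809
[-0.02239214  0.21678499  0.        ] [ 4.12850332 -0.94840191  1.02705885]
-14 54 [ 0.026 -0.111]
-12 54 [ 0.026 -0.111]
-10 54 [ 0.026 -0.111]
-8 54 [ 0.026 -0.111]
-6 54 [ 0.026 -0.111]
-4 54 [ 0.026 -0.111]
-2 54 [ 0.026 -0.111]
0 54 [ 0.026 -0.076]
2 52 [ 0.027 -0.076]
4 51 [ 0.028 -0.076]
6 49 [ 0.029 -0.076]
8 47 [ 0.031 -0.076]
10 45 [ 0.032 -0.076]
12 43 [ 0.033 -0.075]
14 42 [ 0.035 -0.075]
16 40 [ 0.036 -0.075]
18 38 [ 0.038 -0.074]
20 36 [ 0.039 -0.074]
22 34 [ 0.041 -0.073]
24 32 [ 0.043 -0.072]
26 30 [ 0.045 -0.072]
28 27 [ 0.039 -0.086]
30 26 [ 0.026 -0.111]
32 26 [ 0.026 -0.111]
34 26 [ 0.026 -0.111]
```

{"name": "apply_moves", "arguments": {
  "plan": "0.094 -0.02 0.0235 0 0 0;0.188 -0.04 0.047 0 0 0;0.282 -0.061 0.07 0 0 0;0.376 -0.081 0.0935 0 0 0;0.376 -0.081 0.0935 0 0 0;0.376 -0.081 0.0935 0 0 0;0.376 -0.081 0.0935 0 0 0;0.376 -0.081 0.0935 0 0 0;0.376 -0.081 0.0935 0 0 0;0.376 -0.081 0.0935 0 0 0"
}}

```text
time_s: 21.33
position: [0.5058, 0.1217, 0.1185]
tcp_rot: [[0.113, 0.993, 0.026], [0.964, -0.116, 0.241], [0.243, -0.002, -0.97]]
force: [0.7, -0.8, -2.4]
opening: 0.222
grasp_force: 30.0
```

{"name": "apply_moves", "arguments": {
  "plan": "0.376 -0.081 0.0935 0 0 0;0.282 -0.061 0.07 0 0 0;0.188 -0.04 0.047 0 0 0;0.094 -0.02 0.0235 0 0 0;0 0 0 0 0 0;0 0 0 0 0 0"
}}

```text
time_s: 21.83
position: [0.5027, 0.169, 0.1189]
tcp_rot: [[0.112, 0.993, 0.028], [0.964, -0.116, 0.24], [0.242, -0.0, -0.97]]
force: [0.4, -0.4, -2.5]
opening: 0.23
grasp_force: 30.0
```

Run:
```python
from h import *
s,R=now()
B=np.array([.525,.356]); lip=B-25e-3*ux
cur=s["position"]+np.c_[R[:,0],-R[:,1],-R[:,2]]@[.16,0,-.034]
d=np.r_[lip-cur[:2],.058-cur[2]];print(cur,d,R.T@d/.05)
truf("scene",(380,150,500,300),.09)
```

```text
tcp [0.5027 0.169  0.1189] tub:lip [322.9  43.9 124.6] back [216.2  43.8  98. ] tcp [159.5  43.7 118.9] pitch lipdown -13.99 roll 0.01 yaw 83.36 F [ 0.4 -0.4 -2.5] j [ -2.  31. 105.  20.  44. -10.] t 21.8333 30.00030361117524
[0.5215652  0.3313552  0.12457933] [ 0.00051803 -0.00018447 -0.06657933] [-0.32437113  0.01099571  1.29147451]
truf [418. 208.] tub [226.  79.] d 2.8
truf [414. 216.] tub [225.  45.] d 2.8
truf [424. 222.] tub [261.  41.] d 2.2
```

{"name": "apply_moves", "arguments": {
  "plan": "-0.019 0 0.075 0 0 0;-0.037 0 0.15 0 0 0;-0.037 0 0.15 0 0 0;-0.037 0 0.15 0 0 0;-0.037 0 0.15 0 0 0;-0.037 0 0.15 0 0 0;-0.037 0 0.15 0 0 0;-0.019 0 0.075 0 0 0;0 0 0 0 0 0"
}}

```text
time_s: 22.63
position: [0.5031, 0.1686, 0.0644]
tcp_rot: [[0.113, 0.993, 0.028], [0.964, -0.117, 0.24], [0.242, -0.0, -0.97]]
force: [-0.6, -3.1, 1.8]
opening: 0.223
grasp_force: 30.0
```

{"name": "apply_moves", "arguments": {
  "plan": "0.015 0 -0.066 0 -0.00556 0;0.017 0 -0.066 0 -0.00556 0;0.018 0 -0.066 0 -0.00556 0;0.019 0 -0.066 0 -0.00556 0;0.021 0 -0.066 0 -0.00556 0;0.023 0 -0.066 0 -0.00556 0;0.025 0 -0.066 0 -0.00556 0;0 0 0 0 0 0"
}}

```text
time_s: 23.3
position: [0.5038, 0.1745, 0.0899]
tcp_rot: [[0.114, 0.993, 0.002], [0.993, -0.114, 0.001], [0.001, 0.002, -1.0]]
force: [-0.3, -0.3, 0.5]
opening: 0.225
grasp_force: 30.0
```

Run:
```python
from h import *
s,R=now();truf("scene",(380,150,500,300),.065)
print(s["position"]+np.c_[R[:,0],-R[:,1],-R[:,2]]@[.16,0,-.034])
```

```text
tcp [0.5038 0.1745 0.0899] tub:lip [325.1  43.5  56. ] back [215.1  43.3  55.9] tcp [165.1  43.2  89.9] pitch lipdown -0.05 roll -0.13 yaw 83.44 F [-0.3 -0.3  0.5] j [  7.  35. 102.   0.  43.  14.] t 23.3 29.981109257787466
truf [418. 214.] tub [233.  72.] d 2.0
truf [417. 218.] tub [236.  59.] d 2.2
truf [413. 222.] tub [230.  39.] d 2.2
truf [421. 228.] tub [261.  31.] d 2.2
[0.52219399 0.33348636 0.05600016]
```

Run:
```python
from h import *
for i in range(4):
    capture("scene");s=bot.read_state();print(np.round(s["force"],2),np.round(s["moment"],3),np.round(s["position"],4))
# scoop visibility: bright/greyish pixels predicted vs. seen around back wall, lip
R=s["tcp_rot"];Rs=np.c_[R[:,0],-R[:,1],-R[:,2]]
S=np.array([(-55,43,38),(-55,-43,38),(47,43,12),(47,-43,12),(55,43,0),(55,-43,0),(-105,0,62)])/1000.
P=s["position"]+(S-[-.105,0,.034])@Rs.T;print(np.round(topix("scene",P),1).tolist())
im=capture("scene");g=cv2.cvtColor(im,cv2.COLOR_RGB2HSV)
for k in (1,2):
  print("SV"[k-1])
  for r in range(196,246,3): print(r,g[r,384:470:3,k].tolist())
```

```text
[0.15 2.45 0.09] [ 0.551 -0.126  0.067] [0.5038 0.1739 0.0892]
[0.3  1.92 0.46] [ 0.559 -0.171  0.083] [0.5036 0.1735 0.0889]
[0.81 2.03 0.34] [ 0.483 -0.184 -0.02 ] [0.5035 0.1731 0.0888]
[ 0.73  1.7  -0.33] [ 0.575 -0.208  0.087] [0.5034 0.1729 0.0887]
[[415.6, 204.2], [405.3, 224.9], [443.2, 221.8], [433.9, 243.2], [444.4, 224.7], [435.3, 246.0], [397.4, 203.7]]
S
196 [61, 33, 59, 109, 44, 50, 56, 45, 52, 48, 97, 51, 46, 58, 45, 58, 54, 40, 63, 29, 46, 44, 44, 60, 43, 43, 34, 38, 64]
199 [119, 56, 76, 38, 41, 34, 34, 38, 41, 47, 56, 48, 57, 48, 52, 58, 46, 45, 57, 52, 49, 53, 41, 51, 50, 38, 42, 40, 69]
202 [55, 39, 60, 52, 42, 44, 35, 34, 30, 44, 64, 65, 61, 48, 38, 54, 55, 57, 46, 51, 49, 35, 36, 46, 59, 59, 42, 38, 48]
205 [40, 47, 45, 55, 53, 43, 40, 34, 29, 62, 40, 48, 53, 53, 63, 43, 45, 55, 50, 43, 54, 52, 48, 65, 49, 46, 47, 65, 34]
208 [45, 42, 45, 38, 42, 42, 66, 134, 54, 45, 32, 48, 55, 46, 53, 53, 55, 47, 50, 39, 52, 60, 51, 53, 51, 63, 50, 43, 38]
211 [54, 44, 44, 47, 39, 42, 43, 81, 34, 38, 42, 43, 46, 42, 40, 58, 60, 56, 53, 55, 55, 44, 56, 46, 49, 51, 48, 46, 52]
2
[... 2982 characters left out ...]
, 155, 128, 138, 134, 118, 89, 173, 130, 83, 105, 236, 240, 244, 255, 255, 255, 255, 255, 255, 255, 255, 250, 129]
235 [80, 78, 75, 143, 155, 163, 154, 153, 142, 128, 133, 151, 224, 89, 82, 89, 230, 241, 254, 255, 255, 255, 255, 255, 255, 255, 255, 250, 139]
238 [82, 78, 79, 155, 165, 190, 158, 154, 154, 166, 141, 130, 136, 116, 85, 131, 236, 242, 255, 255, 255, 255, 255, 255, 255, 255, 255, 242, 142]
241 [80, 77, 102, 155, 152, 169, 154, 161, 183, 178, 153, 150, 119, 153, 149, 233, 241, 252, 255, 255, 255, 255, 255, 255, 255, 255, 255, 228, 142]
244 [76, 73, 131, 154, 160, 157, 153, 151, 152, 170, 159, 163, 110, 253, 252, 168, 227, 255, 255, 255, 255, 255, 255, 255, 255, 255, 255, 219, 154]
```

The force suggests the pan rests on the box's near wall, so the scoop probably slipped in the grip during the jam. I measure its real pose from image edges.

```bash
cat > fit.py <<'E'
from h import *
from scipy.optimize import least_squares
from rig import bot
def run():
    s=bot.read_state();R=s["tcp_rot"];Rs=np.c_[R[:,0],-R[:,1],-R[:,2]];g=s["position"]-R[:,2]*.019
    im=capture("scene");h=cv2.cvtColor(im,cv2.COLOR_RGB2HSV).astype(int);S=h[...,1];V=h[...,2]
    A=[];B=[]
    for c in range(409,424):
        for r in range(252,222,-1):
            if S[r,c]<75 and S[r-1,c]<75: A.append((c,r+.5));break
    for r in range(228,240):
        for c in range(455,425,-1):
            if S[r,c]>=12 and S[r,c-1]>=12: B.append((c+.5,r));break
    A=np.array(A);B=np.array(B);print(A[::3].tolist(),B[::3].tolist())
    def pts(p,Q):
        a,sl=p;ca,sa=np.cos(a),np.sin(a)
        d=np.array(Q)/1000.-[-.105,0,.053]+np.array([-.905,0,.425])*sl/1000
        d=np.c_[ca*d[:,0]+sa*d[:,2],d[:,1],-sa*d[:,0]+ca*d[:,2]]   # lip down +
        return g+d@Rs.T
    def res(p):
        o=[]
        for E,Q in((A,[(-55,-43,0),(55,-43,0)]),(B,[(55,-43,0),(55,43,0)])):
            u,v=topix("scene",pts(p,Q));n=np.array([-(v-u)[1],(v-u)[0]]);n/=np.linalg.norm(n);o+=list((E-u)@n)
        return np.array(o)
    f=least_squares(res,[0,0],loss="soft_l1",x_scale=[.1,5]);print("lipdown slip deg",np.degrees(f.x[0]),"slide back mm",f.x[1],"res",np.round(f.fun[::3],1),"nominal",np.round(res([0,0])[::3],1))
    L=pts(f.x,[(55,0,0),(-55,0,0)]);print("lip,back world",np.round(L*1000,1));return f.x
run()
E
python3 fit.py
```

```text
[[409.0, 235.5], [412.0, 236.5], [415.0, 238.5], [418.0, 239.5], [421.0, 240.5]] [[455.5, 228.0], [439.5, 231.0], [438.5, 234.0], [437.5, 237.0]]
lipdown slip deg 7.273865267583302 slide back mm -5.673545640169885 res [-0.  -0.6 -0.3 -0.9 -1.5 13.1 -0.4 -0.1  0.2] nominal [ 1.9  1.5  2.   1.6  1.2 11.6 -2.  -1.7 -1.4]
lip,back world [[521.8 328.5  31.9]
 [509.  220.1  45.7]]
```

The scoop has slipped about 6–7° lip-down in the grip, and its underside rests on the near wall, which fits the force. I account for that: raise 10 mm, then pour following the real lip.

Run:
```python
import numpy as np
t=np.radians(np.linspace(0,30,21));zl=np.maximum(53.5-51*np.tan(t+np.radians(6.5)),22)
x=-153*np.cos(t)+51.8*np.sin(t);z=153*np.sin(t)+51.8*np.cos(t)+zl
print(np.round(zl))
for i in range(20):
    F,U=x[i+1]-x[i],z[i+1]-z[i];a=t[i]
    print(round(np.degrees(a),1),np.round([(F*np.cos(a)-U*np.sin(a))/50,(-F*np.sin(a)-U*np.cos(a))/50],3))
```

```text
[48. 46. 45. 44. 42. 41. 39. 38. 36. 35. 33. 32. 30. 29. 27. 25. 23. 22.
 22. 22. 22.]
0.0 [ 0.028 -0.053]
1.5 [ 0.029 -0.052]
3.0 [ 0.03  -0.052]
4.5 [ 0.03  -0.052]
6.0 [ 0.031 -0.052]
7.5 [ 0.032 -0.051]
9.0 [ 0.033 -0.051]
10.5 [ 0.034 -0.051]
12.0 [ 0.034 -0.05 ]
13.5 [ 0.035 -0.05 ]
15.0 [ 0.036 -0.05 ]
16.5 [ 0.037 -0.049]
18.0 [ 0.038 -0.049]
19.5 [ 0.039 -0.048]
21.0 [ 0.041 -0.048]
22.5 [ 0.042 -0.047]
24.0 [ 0.04  -0.053]
25.5 [ 0.028 -0.08 ]
27.0 [ 0.028 -0.08 ]
28.5 [ 0.028 -0.08 ]
```

{"name": "apply_moves", "arguments": {
  "plan": "0 0 -0.07 0 0 0;0 0 -0.07 0 0 0;0 0 -0.07 0 0 0;0 0 0 0 0 0;0 0 0 0 0 0"
}}

```text
time_s: 24.07
position: [0.503, 0.1724, 0.0993]
tcp_rot: [[0.116, 0.993, -0.0], [0.993, -0.116, -0.0], [-0.0, -0.0, -1.0]]
force: [0.4, 0.2, -1.6]
opening: 0.223
grasp_force: 30.0
```

```bash
python3 fit.py; python3 -c "
from h import *
now();truf('scene',(380,190,500,300),.065)"
```

```text
[[409.0, 233.5], [412.0, 234.5], [415.0, 236.5], [418.0, 238.5], [421.0, 239.5]] [[455.5, 228.0], [439.5, 231.0], [437.5, 234.0], [455.5, 237.0]]
lipdown slip deg 6.725358218396624 slide back mm -12.580676572847262 res [-0.4 -0.9 -0.6 -0.3 -0.9 11.  -2.5 -3.2 14.5] nominal [ 1.9  1.5  2.   2.5  2.1 11.4 -2.1 -2.8 15. ]
lip,back world [[522.  334.6  40.2]
 [509.3 226.1  53.1]]
tcp [0.503  0.1725 0.0992] tub:lip [322.9  43.9  65.1] back [212.9  43.9  65.2] tcp [163.   43.8  99.2] pitch lipdown 0.02 roll 0.02 yaw 83.33 F [ 0.1  0.  -0.7] j [  7.  34. 102.  -0.  45.  14.] t 24.1167 29.99317293986678
truf [462. 243.] tub [393.  45.] d 2.0
```

Run:
```python
from h import *
im=capture("scene");h=cv2.cvtColor(im,cv2.COLOR_RGB2HSV)
x0,y0,x1,y1=405,210,475,275
m=((h[...,2]<115)).astype(np.uint8)[y0:y1,x0:x1]
for r in range(0,y1-y0,2): print(y0+r,''.join('#' if v else '.' for v in m[r]))
```

```text
210 #....#.............###################################################
212 ......................################################################
214 #........................#############################################
216 ............................##########################################
218 ......................................################################
220 ..............................................########################
222 .......................................................###############
224 ................................................................######
226 ...................................................................###
228 ...................................................................###
230 ..................................................................####
232 ..................................................................####
234 ..................................................................####
236 ....................................................................##
238 ..............................................
[... 674 characters left out ...]
.........................
258 .............#........................................................
260 .............#....................................#######.............
262 ..................###..............................#########..........
264 ............................#.........................................
266 ..................................####................................
268 ...........................................##................#........
270 ...................................................####...............
272 ......................................................................
274 ......................................................................
```

{"name": "apply_moves", "arguments": {
  "plan": "0 0 -0.2 0 0 0;0 0 -0.4 0 0 0;0 0 -0.5 0 0 0;0 0 -0.5 0 0 0;0 0 -0.4 0 0 0;0 0 0 0 0 0"
}}

```text
time_s: 24.72
position: [0.5061, 0.1732, 0.2039]
tcp_rot: [[0.116, 0.993, 0.01], [0.993, -0.116, 0.001], [0.002, 0.009, -1.0]]
force: [1.2, 0.5, -0.5]
opening: 0.228
grasp_force: 30.0
```

Run:
```python
from h import *
s,R=now()
for n,roi,z in(("scene",(418,225,475,275),.0185),("scene",(290,165,395,245),.0195),("top",(112,205,180,268),.0185),("top",(224,200,345,258),.0195)):
    im=capture(n);h=cv2.cvtColor(im,cv2.COLOR_RGB2HSV);x0,y0,x1,y1=roi
    m=(h[y0:y1,x0:x1,2]<105).astype(np.uint8)
    k,l,st,c=cv2.connectedComponentsWithStats(m)
    for i in range(1,k):
        if 15<st[i,4]<400:
            w=toplane(n,[c[i]+[x0,y0]],z)[0];print(n,np.round(c[i]+[x0,y0]),st[i,4],"from box mid",np.round((w[:2]-[.525,.356])*1000),"tub",np.round([(w[:2]-O)@ux*1000,(w[:2]-O)@uy*1000]))
tgt=np.array([.514,-.364,.2]);print("to tray",R.T@(tgt-s["position"])/.05)
```

```text
tcp [0.5061 0.1732 0.2039] tub:lip [324.2  40.6 170.2] back [214.2  40.5 170. ] tcp [164.1  40.8 203.9] pitch lipdown -0.13 roll -0.54 yaw 83.34 F [ 1.2  0.5 -0.5] j [ 7. 24. 97.  0. 58. 14.] t 24.7167 29.99445402994752
scene [473. 230.] 35 from box mid [-85.  81.] tub [418. 137.]
scene [462. 244.] 46 from box mid [-21.  55.] tub [400.  71.]
scene [440. 250.] 35 from box mid [28. -6.] tub [345.  15.]
scene [461. 261.] 23 from box mid [41. 65.] tub [417.  10.]
scene [379. 219.] 60 from box mid [  -5. -224.] tub [124.  22.]
top [224. 206.] 21 from box mid [  73. -196.] tub [161. -52.]
top [237. 211.] 86 from box mid [  58. -229.] tub [127. -41.]
top [235. 228.] 83 from box mid [  12. -224.] tub [127.   6.]
top [231. 239.] 119 from box mid [ -16. -214.] tub [133.  34.]
top [252. 255.] 337 from box mid [ -59. -270.] tub [73. 71.]
to tray [-10.65378959   1.40162138   0.06609714]
```

The box holds three truffles, at offsets (-21,55), (28,-6) and (41,65) mm from its middle. Three remain in the tub at x ≈ 127–133 mm. I return to the tray.

{"name": "apply_moves", "arguments": {
  "plan": "-0.761 0.1 0 0 0 0;-0.761 0.1 0 0 0 0;-0.761 0.1 0 0 0 0;-0.761 0.1 0 0 0 0;-0.761 0.1 0 0 0 0;-0.761 0.1 0 0 0 0;-0.761 0.1 0 0 0 0;-0.761 0.1 0 0 0 0;-0.761 0.1 0 0 0 0;-0.761 0.1 0 0 0 0"
}}

```text
time_s: 25.75
position: [0.5074, -0.2124, 0.1973]
tcp_rot: [[0.117, 0.993, -0.003], [0.993, -0.117, 0.002], [0.002, -0.003, -1.0]]
force: [0.8, 0.2, -2.1]
opening: 0.226
grasp_force: 30.0
```

{"name": "apply_moves", "arguments": {
  "plan": "-0.761 0.1 0 0 0 0;-0.761 0.1 0 0 0 0;-0.761 0.1 0 0 0 0;-0.761 0.1 0 0 0 0;0 0 0 0 0 0.0192;0 0 0 0 0 0.0192;0 0 0 0 0 0.0192;0 0 0 0 0 0.0192;0 0 0 0 0 0.0192;0 0 0 0 0 0.0192"
}}

```text
time_s: 26.58
position: [0.5098, -0.3637, 0.1967]
tcp_rot: [[0.749, 0.663, -0.003], [0.663, -0.749, 0.003], [-0.0, -0.005, -1.0]]
force: [-0.3, 1.2, -3.1]
opening: 0.223
grasp_force: 30.0
```

{"name": "apply_moves", "arguments": {
  "plan": "0 0 0 0 0 0.0192;0 0 0 0 0 0.0192;0 0 0 0 0 0.0192;0 0 0 0 0 0.0192;0 0 0 0 0 0.0192;0 0 0 0 0.009 0;0 0 0 0 0.009 0;0 0 0 0 0 0;0 0 0 0 0 0;0 0 0 0 0 0"
}}

```text
time_s: 27.42
position: [0.5106, -0.3643, 0.1981]
tcp_rot: [[0.986, 0.127, 0.11], [0.126, -0.992, 0.016], [0.111, -0.002, -0.994]]
force: [0.4, -0.5, -3.1]
opening: 0.224
grasp_force: 30.0
```

Run:
```python
from h import *
s,R=now()
Rs=np.c_[R[:,0],-R[:,1],-R[:,2]]
S=np.array([(55,43,0),(55,-43,0),(-55,43,38),(-55,-43,38),(-55,-43,0)])/1000.
def P(al):
    d=S-[-.105,0,.053];c,q=np.cos(al),np.sin(al);d=np.c_[c*d[:,0]+q*d[:,2],d[:,1],-q*d[:,0]+c*d[:,2]]
    return s["position"]-R[:,2]*.019+d@Rs.T
for a in (0,6.5): 
    print(a,np.round(P(np.radians(a))*1000).tolist());
    for n in("scene","top"): print(n,np.round(topix(n,P(np.radians(a))),1).tolist())
im=capture("scene")
q=topix("scene",P(np.radians(6.5))).mean(0).astype(int);x0,y0=q-[35,30]
g=cv2.cvtColor(im,cv2.COLOR_RGB2GRAY)
for r in range(y0,y0+75,2): print(r,''.join("0123456789"[min(9,v//26)] for v in g[r,x0:x0+70]))
print(x0)
```

```text
tcp [ 0.5106 -0.3643  0.1981] tub:lip [-329.9 -184.3  182.1] back [-356.3  -78.2  169.9] tcp [-369.2  -26.3  198.1] pitch lipdown -6.36 roll 0.09 yaw 7.27 F [ 0.4 -0.5 -3.1] j [-48.  30.  87.   6.  59.  31.] t 27.4167 29.998741764575243
0 [[667.0, -301.0, 182.0], [677.0, -386.0, 182.0], [554.0, -315.0, 208.0], [565.0, -401.0, 208.0], [569.0, -400.0, 170.0]]
scene [[234.3, 182.6], [208.3, 176.3], [246.8, 148.9], [221.5, 143.3], [223.4, 151.9]]
top [[408.2, 160.5], [444.0, 155.1], [419.8, 205.7], [457.0, 200.0], [451.7, 201.1]]
6.5 [[662.0, -302.0, 164.0], [673.0, -387.0, 164.0], [553.0, -316.0, 202.0], [563.0, -401.0, 202.0], [563.0, -401.0, 164.0]]
scene [[236.0, 184.7], [210.4, 178.5], [247.2, 149.8], [222.0, 144.2], [224.5, 151.7]]
top [[407.0, 164.5], [442.3, 159.2], [419.3, 206.7], [456.3, 201.0], [451.4, 203.9]]
131 9888888642222222222222222222212111211111111221211111111111111111111111
133 8888886322222222222212221211212112121211111111111111111111111111111111
135 8888763222222122222222122222222112112121111121221111111111111111111111
137 888753222222222222222221222222222212111111
[... 1882 characters left out ...]
988888888889888888887
189 8888752212222122222222222257888888888888888888899888888888898988888874
191 8886422222222222222222222578888888888888888888998888888888898999888742
193 6653222222222222222222224787788888888888888889888888988888999998887422
195 2222222122222222222222247877888888888898888989888898888998989998875222
197 2222222222222222222222478778888888888898888998888988888999999988853222
199 2222222222222222222224787888888888889988889998888888899999999888532222
201 1222222222222222222357878888888888888988999998898888898999999885322222
203 2222122222222222223588888888888888998888999898999988999999998863222222
205 2222222222222222236888888888888888988889988888898889999999888632222222
193
```

The lip corner seen at (210,178.5) matches the 6.5° slip prediction, so the pan is now level. I lower it to the tray.

{"name": "apply_moves", "arguments": {
  "plan": "-0.02 0 0.181 0 0 0;-0.0405 0 0.3625 0 0 0;-0.0405 0 0.3625 0 0 0;-0.0405 0 0.3625 0 0 0;-0.0405 0 0.3625 0 0 0;-0.0405 0 0.3625 0 0 0;-0.0405 0 0.3625 0 0 0;-0.0405 0 0.3625 0 0 0;-0.02 0 0.181 0 0 0;0 0 0 0 0 0"
}}

```text
time_s: 28.3
position: [0.5101, -0.3629, 0.0504]
tcp_rot: [[0.986, 0.128, 0.108], [0.126, -0.992, 0.018], [0.11, -0.005, -0.994]]
force: [0.7, 0.0, -2.8]
opening: 0.228
grasp_force: 30.0
```

{"name": "apply_moves", "arguments": {
  "plan": "-0.006 0 0.05 0 0 0;-0.006 0 0.05 0 0 0;-0.006 0 0.05 0 0 0;-0.006 0 0.05 0 0 0;0 0 0 0 0 0;0 0 0 0 0 0"
}}

```text
time_s: 28.8
position: [0.5112, -0.3646, 0.0436]
tcp_rot: [[0.986, 0.127, 0.112], [0.126, -0.992, 0.014], [0.113, 0.0, -0.994]]
force: [0.6, 0.4, -1.1]
opening: 0.228
grasp_force: 30.0
```

{"name": "apply_moves", "arguments": {
  "plan": "-0.003 0 0.025 0 0 0;-0.003 0 0.025 0 0 0;0 0 0 0 0 0;0 0 0 0 0 0"
}}

```text
time_s: 29.13
position: [0.511, -0.3645, 0.0407]
tcp_rot: [[0.986, 0.127, 0.112], [0.126, -0.992, 0.014], [0.113, -0.0, -0.994]]
force: [-0.7, 0.3, -1.8]
opening: 0.227
grasp_force: 30.0
```

```bash
python3 -c "
from h import *
s,R=now();print(s['moment'])"
```

```text
tcp [ 0.511  -0.3645  0.0407] tub:lip [-330.  -184.8   24.9] back [-356.4  -78.7   12.5] tcp [-369.4  -26.8   40.7] pitch lipdown -6.47 roll 0.01 yaw 7.3 F [-0.7  0.3 -1.8] j [-48.  43.  93.   8.  41.  28.] t 29.1333 29.998716842383146
[-0.11861145  0.44682744  0.03069433]
```

{"name": "apply_moves", "arguments": {
  "plan": "-0.003 0 0.025 0 0 0;-0.003 0 0.025 0 0 0;0 0 0 0 0 0;0 0 0 0 0 0"
}}

```text
time_s: 29.47
position: [0.5109, -0.3644, 0.038]
tcp_rot: [[0.986, 0.127, 0.112], [0.126, -0.992, 0.015], [0.113, -0.0, -0.994]]
force: [-0.3, 0.2, -1.7]
opening: 0.229
grasp_force: 30.0
```

{"name": "apply_moves", "arguments": {
  "plan": "-0.002 0 0.02 0 0 0;-0.002 0 0.02 0 0 0;0 0 0 0 0 0;0 0 0 0 0 0"
}}

```text
time_s: 29.8
position: [0.5111, -0.3646, 0.0364]
tcp_rot: [[0.986, 0.127, 0.112], [0.126, -0.992, 0.014], [0.113, 0.0, -0.994]]
force: [-0.1, 0.2, 0.6]
opening: 0.23
grasp_force: 30.0
```

Contact: the vertical force went from -1.7 to +0.6 N. I release, wait for a full opening, and retreat straight back along the tool.

{"name": "apply_moves", "arguments": {
  "plan": "0 0 0 0 0 0;0 0 0 0 0 0;0 0 0 0 0 0;0 0 0 0 0 0;0 0 0 0 0 0;0 0 0 0 0 0;0 0 0 0 0 0;0 0 0 0 0 0;0 0 0 0 0 0;0 0 0 0 0 0",
  "gripper": 1
}}

```text
time_s: 30.63
position: [0.511, -0.3645, 0.0362]
tcp_rot: [[0.986, 0.127, 0.112], [0.126, -0.992, 0.014], [0.113, 0.0, -0.994]]
force: [0.7, -0.3, -0.4]
opening: 0.9
grasp_force: 0.0
```

{"name": "apply_moves", "arguments": {
  "plan": "0 0 0 0 0 0;0 0 0 0 0 0;0 0 0 0 0 0;0 0 0 0 0 0;0 0 0 0 0 0"
}}

```text
time_s: 31.05
position: [0.5111, -0.3645, 0.0362]
tcp_rot: [[0.986, 0.127, 0.112], [0.126, -0.992, 0.014], [0.113, -0.0, -0.994]]
force: [-1.0, 0.4, 0.8]
opening: 0.997
grasp_force: 0.0
```

{"name": "apply_moves", "arguments": {
  "plan": "0 0 -0.2 0 0 0;0 0 -0.4 0 0 0;0 0 -0.7 0 0 0;0 0 -0.7 0 0 0;0 0 -0.7 0 0 0;0 0 -0.7 0 0 0;0 0 -0.4 0 0 0;0 0 0 0 0 0"
}}

```text
time_s: 31.72
position: [0.4916, -0.3698, 0.2318]
tcp_rot: [[0.985, 0.127, 0.12], [0.127, -0.992, 0.005], [0.119, 0.01, -0.993]]
force: [0.8, -0.5, -0.2]
opening: 1.005
grasp_force: 0.0
```

{"name": "apply_moves", "arguments": {
  "plan": "0 -0.5 0 0 0 0;0 -0.7 0 0 0 0;0 -0.7 0 0 0 0;0 -0.7 0 0 0 0;0 -0.7 0 0 0 0;0 -0.7 0 0 0 0;0 -0.4 0 0 0 0;0 0 0 0 0 0"
}}

```text
time_s: 32.38
position: [0.459, -0.1439, 0.2242]
tcp_rot: [[0.986, 0.131, 0.108], [0.13, -0.991, 0.019], [0.109, -0.004, -0.994]]
force: [-1.2, 0.4, -0.2]
opening: 1.0
grasp_force: 0.0
```

Run:
```python
from h import *
s=bot.read_state();print(s["position"],s["force"],s["opening"],s["time_s"])
im=capture("scene")
c=np.array([.613,-.351,.0025]);y=np.radians(7)
f=lambda S:[c+[a*np.cos(y)-b*np.sin(y),a*np.sin(y)+b*np.cos(y),h] for a,b,h in S]
print(np.round(topix("scene",f([(-.055,.043,.038),(-.055,-.043,.038),(.047,.043,.012),(.047,-.043,.012),(-.168,0,.09)])),1).tolist())
g=cv2.cvtColor(im,cv2.COLOR_RGB2GRAY)
x0,y0=205,140
for r in range(y0,y0+85,2): print(r,''.join("0123456789"[min(9,v//26)] for v in g[r,x0:x0+75]))
im=capture("top");g=cv2.cvtColor(im,cv2.COLOR_RGB2GRAY)
print(np.round(topix("top",f([(-.055,.043,.038),(-.055,-.043,.038),(.047,.043,.012),(.047,-.043,.012),(-.069,0,.046),(-.171,0,.078)])),1).tolist())
m=(g[200:262,405:450]<80).astype(np.uint8);k,l,st,cc=cv2.connectedComponentsWithStats(m)
print([(st[i].tolist(),np.round(cc[i]+[405,200],1).tolist()) for i in range(1,k) if st[i,4]>20])
for n,roi,z in(("scene",(418,225,475,275),.0185),("top",(112,205,180,268),.0185),("top",(226,208,280,248),.0195)):
    im=capture(n);h=cv2.cvtColor(im,cv2.COLOR_RGB2HSV);a,b,d,e=roi
    k,l,st,cc=cv2.connectedComponentsWithStats((h[b:e,a:d,2]<80).astype(np.uint8))
    for i in range(1,k):
        if 10<st[i,4]<400:
            w=toplane(n,[cc[i]+[a,b]],z)[0];print(n,np.round(cc[i]+[a,b]),st[i,4],"from box mid",np.round((w[:2]-[.525,.356])*1000),"tub",np.round([(w[:2]-O)@ux*1000,(w[:2]-O)@uy*1000]))
```

```text
[ 0.45903735 -0.14393898  0.22424497] [-1.176836    0.39584965 -0.2083822 ] 1.0004472262711748 32.3833
[[254.3, 179.3], [231.6, 173.8], [244.7, 207.4], [221.5, 201.4], [252.5, 143.1]]
140 222222222222222222222212112122111211111112111111111111111111111111111111111
142 222222222222221222122222122111111111111111111111111111111111111111111111111
144 222222222222222221112121212111111111111111111111111111111111111111111111111
146 222222222222222212212222112111222121111111111122111111111111111111111111111
148 222222222222222222222212111211212111111111112212111111111111111111111111111
150 222222222222222211211112122222211111112111112222211111111111111111111111111
152 222235555442222221221222221122112234332211122221111111111112111111111111111
154 222455556553222212212212211221123688877654222221111111111111111111111111111
156 234556565432222222222112121111236887766664222224665433222111111121111111111
158 455555554322222221222211221222478888888853222235677777776654332221111211221
160 555565542222222222222221122224788889998742222367887766667777887766543221212
162 55565432212222212122212222224688
[... 2523 characters left out ...]

[[405.2, 216.5], [437.5, 211.7], [396.6, 180.9], [427.8, 176.3], [423.1, 218.9], [433.7, 257.3]]
[([38, 0, 7, 35, 130], [447.2, 211.9]), ([5, 20, 40, 42, 424], [430.7, 244.9]), ([0, 52, 6, 7, 23], [407.4, 254.7])]
scene [473. 230.] 31 from box mid [-86.  81.] tub [418. 139.]
top [124. 218.] 111 from box mid [48. 65.] tub [418.   3.]
top [151. 225.] 82 from box mid [27. -5.] tub [346.  15.]
top [126. 244.] 94 from box mid [-22.  55.] tub [400.  71.]
top [165. 265.] 162 from box mid [-79. -44.] tub [295. 116.]
top [237. 211.] 68 from box mid [  57. -229.] tub [127. -40.]
top [235. 228.] 79 from box mid [  12. -224.] tub [127.   6.]
top [233. 240.] 76 from box mid [ -20. -220.] tub [127.  38.]
```

Run:
```python
from h import *
a=cv2.imread("pics/scene0.png",0);b=cv2.cvtColor(capture("scene"),cv2.COLOR_RGB2GRAY)
for nm,(x0,y0,x1,y1) in dict(pan=(216,170,262,215),back=(224,168,262,190),lip=(214,195,250,214),handle=(236,150,256,178)).items():
    r=cv2.matchTemplate(b[y0-10:y1+10,x0-10:x1+10],a[y0:y1,x0:x1],cv2.TM_CCOEFF_NORMED);_,s,_,l=cv2.minMaxLoc(r);print(nm,round(s,3),np.array(l)-10)
```

```text
pan 0.985 [ 1 -1]
back 0.99 [ 1 -1]
lip 0.939 [0 0]
handle 0.982 [1 0]
```

All parts of the scoop match its starting picture within 1 px, so it is flat and back in place.

```bash
python3 -c "
from rig import bot
print(bot.hand_in())"
```

```text
the job is handed in; nothing more can be done
None
```

I handed the job in at about 33 s: three truffles are in the gift box, three are still in the tub, and the scoop lies flat in its tray. I saw no verdict. The scoop slipped about 6.5° in the grip along the way and touched the box's near wall lightly, which let the truffles roll in before I made the planned tip.

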